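Restock the laundry soap station

ROBOT

A 7-joint arm with a two-finger parallel gripper is mounted at the origin on the work surface. World frame = base frame: x ahead of the robot, y to its left, z up, the work surface at z = 0. Lengths are in m, angles in rad, forces in N, time in s.
With the tool pointing down it reaches from about 0.425 to 1.025 m from the base axis. Payload 3.6 kg.
Tool frame: the origin (TCP) lies at the centre of the arm's flange, where the gripper is bolted on; the fingertips stand 173 mm ahead of it and the grasp point (between the pads) lies 155 mm ahead of it; x points along the fingers, y is the direction in which the jaws open and shut, and the axes are right-handed (so a half turn about x gives the same grasp; the last joint's range is limited). The gripper opens to 85 mm and grips with 20 to 120 N. Pads are 22 mm wide; open, the fingers measure 114 mm over their backs; the gripper's body (76 mm by 85 mm) begins 54 mm behind the grasp point. The pads swing forward as they close: fully open they stand 13 mm farther back than shut.
Start: joints at [1.252, 0.591, 0.048, 1.609, -0.033, 0.943, -0.034], TCP at [0.162, -0.707, 0.405] pointing down, gripper open.
Joint ranges: [-2.69, 2.69], [-0.47, 2.24], [-1.27, 1.36], [0.19, 2.51], [-1.53, 4.68], [0.08, 2.07], [-3.09, 3.09]. Speed limits (rad/s): [2.57, 2.57, 3.14, 3.14, 3.14, 3.14, 3.14].

INTERFACE

Orientations are given as [roll, pitch, yaw] about the fixed x, y, z axes, in that order (R = Rz(yaw) Ry(pitch) Rx(roll)).
In Python, from bench import ctrl, eyes, finish_job gives the robot as it stands.
- The arm moves only by the shell command python3 -m inch 'ROWS' [FORCE]. ROWS is text: rows parted by semicolons, each of 7 numbers parted by spaces: the shift along the world's x, y, z in cm, then the turn, a rotation vector about the world's x, y, z in rad, then the finger opening in cm, from 0 to 8.54. A call has 1 to 8 rows; each row shifts and turns the pose as measured when the row begins; what a row does not reach is not made up. A row lasts 1/8 s, in which the tool goes at most 62.5 mm and 10.7 degrees, less where a joint would pass 70% of its speed; a pose out of reach is approached as far as the arm can. A call is refused whole if a number of a shift passes 6.25 or a number of a turn 0.188, either way. A call with a gripper value outside its range is refused whole. The fingers move at their own pace and stop on an object; FORCE is the grip in N (left out, the last holds). Time passes only in rows, so rows that do not move let the fingers close. It gives the time, the measured TCP pose, the force and the opening at its end, in the units of the state.
- ctrl.sense(): the state, without advancing time (a new reading comes with each control period).
- eyes.grab_frame(name): name is "scene" or "side" or "wrist"; returns the picture (420x560x3 uint8, red, green, blue); there is no depth.
- eyes.get_calibration(name): a dict with "fx", "fy", "cx", "cy" (pixels), "position" and "attitude" of the camera in the world. Camera axes: x right, y down, z forward; pixel columns grow to the right and rows downward; lengths in m; the calibration is good to about 2 mm. A picture is of the moment at which its call begins: read the wrist's pose just before it. get_calibration takes no time and is no camera call; for the wrist camera it gives the pose at the moment of the call.
- finish_job(): hands the job in, once; it reports no verdict.
The state is a dict: "time": time; "q": joint angles; "qd": joint speeds; "joint_efforts": joint torques, N m; "tool_pos": TCP position; "tool_rot": TCP orientation; "contact_force": force on the tool from outside, world axes, zero at the start; "torque": the same for the moment, N m; "grip_width": finger opening in m.
Only numpy, scipy, OpenCV 4.12 (cv2) and the standard library are available. Lean on these libraries where they do the work, as an engineer would, in place of code of your own. Each camera call takes 0.05 s, during which the arm holds its last target. There are 200 camera calls.

TASK

Get the laundry's soap station ready for the next wash: slide the tube's cover open, drop tablets from the mat into the clear tube until the top one reaches the dark fill ring and no further, and slide the cover fully shut again. Put the station's steel dosing pitcher away too, hung by its handle on the stand's hook so that it hangs there freely. Leave the softener ball, the lid and the bottle where they are, and the spare tablets lying on the counter or the mat.

Things in the scene. Friction and masses are not known exactly. Their poses are not given: they have to be found in the camera images.
- dispenser: fixed white plastic tablet dispenser: base 92 x 168 x 12 mm, a clear upright tube, a post, and a level head plate (82 x 160 mm, its top 150 mm above the counter) with the tube's mouth in it. Origin under the base; z up; its y axis is the cover's sliding direction. In this frame the tube's axis is at x 0, y -37 mm and the post at y +66 mm.
- tube_floor (a point): centre of the tube's floor (12 mm above the counter), axes as the dispenser's. Bore 51 mm, tube 138 mm deep, clear wall 3 mm, mouth flared to 62 mm over the top 10 mm.
- fill_line (a point): centre of the dark fill ring drawn round the tube, 100 mm above the tube's floor (the top of a stack of five tablets).
- tube_mouth (a point): centre of the tube's mouth, flush with the top of the head plate.
- cover (a joint): grey sliding dust cover of the tube: 0 m = fully shut over the mouth, 0.075 m = fully open (its stop). It slides along the dispenser's +y axis to open, with about 1.5 N of friction, and stays where it is left. Plate 89 x 70 mm, its top 6 mm above the head plate.
- cover_grip (a point): top centre of the cover's grip, an upright block 36 mm along the dispenser's x, 16 mm along its y (the sliding direction), 24 mm high above the cover's plate; the point moves with the cover.
- stand: fixed steel hook stand: round foot 124 mm wide, post 15 mm thick standing on its origin to a ball end 235 mm above the counter, and one level hook arm that points along the stand's -x axis. Origin under the foot, z up.
- hook_seat (a point): middle of the hook arm, on the top of its 8 mm round rod, 219 mm above the counter, 62 mm from the post's axis; axes as the stand's. The handle hangs here.
- hook_tip (a point): centre of the rounded end of the hook's upturned tip, 124 mm from the post's axis along the stand's -x; the very top is 4 mm above this point, 18 mm above hook_seat.
- jug: loose stainless steel pitcher, 140 to 240 g: round body 64 mm across, 104 mm high, wall 3 mm, open top; its handle is a D of 8 mm round bar that sticks out along the pitcher's +y axis to 76 mm from the body's axis. Origin at the centre of its underside, z along its axis.
- handle_window (a point): centre of the handle's opening: 50 mm from the pitcher's axis along its +y, 61 mm above its underside. The opening lies in the pitcher's y-z plane and is 36 mm wide (y) by 58 mm high (z), so the top bar's underside is 29 mm above this point.
- mat: flat black rubber mat 290 x 200 x 3 mm on which the spare tablets lie; it does not move. Origin under its centre.
- ball: white plastic softener ball with a flat foot, 92 mm across, 90 mm high, a bystander. Origin at the centre of its underside.
- lid: green hard silicone lid, 130 mm across, 6 mm thick, with a 12 mm knob, lying flat, a bystander. Origin at the centre of its underside.
- bottle: white plastic bottle 64 mm across, 170 mm high, a bystander. Origin at the centre of its underside.
- tab1: hard white detergent tablet, a disc 48 mm across and 20 mm thick, 55 g; origin at its centre, z along its axis. One of the four to six spare ones on the mat.
- tab2: hard white detergent tablet, a disc 48 mm across and 20 mm thick, 55 g; origin at its centre, z along its axis. One of the four to six spare ones on the mat.
- tab3: hard white detergent tablet, a disc 48 mm across and 20 mm thick, 55 g; origin at its centre, z along its axis. One of the four to six spare ones on the mat.
- tab4: hard white detergent tablet, a disc 48 mm across and 20 mm thick, 55 g; origin at its centre, z along its axis. One of the four to six spare ones on the mat.
- tab5: hard white detergent tablet, a disc 48 mm across and 20 mm thick, 55 g; origin at its centre, z along its axis. One of the four to six spare ones on the mat.
- tab6: hard white detergent tablet, a disc 48 mm across and 20 mm thick, 55 g; origin at its centre, z along its axis. One of the four to six spare ones on the mat.
- tab7: hard white detergent tablet, a disc 48 mm across and 20 mm thick, 55 g; origin at its centre, z along its axis. It lies at the bottom of the tube at the start.
- tab8: hard white detergent tablet, a disc 48 mm across and 20 mm thick, 55 g; origin at its centre, z along its axis. If present, it lies in the tube at the start, on tab7.
Not all that is in view belongs to the job. What is shaped like the tab3 but green is not meant.

How it is judged:
On the way, in this order (a step that is already met when the one before it is completed fails the run):
1. the stack of tablets in the tube reaches the fill ring (((x of tab1 in the frame of tube_floor between -0.006 and 0.006 m and y of tab1 in the frame of tube_floor between -0.006 and 0.006 m and z of tab1 in the frame of tube_floor between 0.082 and 0.098 m) or (x of tab2 in the frame of tube_floor between -0.006 and 0.006 m and y of tab2 in the frame of tube_floor between -0.006 and 0.006 m and z of tab2 in the frame of tube_floor between 0.082 and 0.098 m) or (x of tab3 in the frame of tube_floor between -0.006 and 0.006 m and y of tab3 in the frame of tube_floor between -0.006 and 0.006 m and z of tab3 in the frame of tube_floor between 0.082 and 0.098 m) or (x of tab4 in the frame of tube_floor between -0.006 and 0.006 m and y of tab4 in the frame of tube_floor between -0.006 and 0.006 m and z of tab4 in the frame of tube_floor between 0.082 and 0.098 m) or (x of tab5 in the frame of tube_floor between -0.006 and 0.006 m and y of tab5 in the frame of tube_floor between -0.006 and 0.006 m and z of tab5 in the frame of tube_floor between 0.082 and 0.098 m) or (x of tab6 in the frame of tube_floor between -0.006 and 0.006 m and y of tab6 in the frame of tube_floor between -0.006 and 0.006 m and z of tab6 in the frame of tube_floor between 0.082 and 0.098 m) or (x of tab7 in the frame of tube_floor between -0.006 and 0.006 m and y of tab7 in the frame of tube_floor between -0.006 and 0.006 m and z of tab7 in the frame of tube_floor between 0.082 and 0.098 m) or (x of tab8 in the frame of tube_floor between -0.006 and 0.006 m and y of tab8 in the frame of tube_floor between -0.006 and 0.006 m and z of tab8 in the frame of tube_floor between 0.082 and 0.098 m))), for 0.2 s.
2. after that the cover is slid fully shut (value of joint cover below 0.004 m), for 0.2 s.
At the end, for the whole second after the job is handed in: The top of the stack of tablets in the tube is within 8 mm of the fill ring (five tablets high) and none is above it; every other tablet lies on the counter or mat; the cover is within 4 mm of fully shut; the pitcher hangs free with the hook's arm through its handle, clear of the counter (((x of tab1 in the frame of tube_floor between -0.006 and 0.006 m and y of tab1 in the frame of tube_floor between -0.006 and 0.006 m and z of tab1 in the frame of tube_floor between 0.082 and 0.098 m) or (x of tab2 in the frame of tube_floor between -0.006 and 0.006 m and y of tab2 in the frame of tube_floor between -0.006 and 0.006 m and z of tab2 in the frame of tube_floor between 0.082 and 0.098 m) or (x of tab3 in the frame of tube_floor between -0.006 and 0.006 m and y of tab3 in the frame of tube_floor between -0.006 and 0.006 m and z of tab3 in the frame of tube_floor between 0.082 and 0.098 m) or (x of tab4 in the frame of tube_floor between -0.006 and 0.006 m and y of tab4 in the frame of tube_floor between -0.006 and 0.006 m and z of tab4 in the frame of tube_floor between 0.082 and 0.098 m) or (x of tab5 in the frame of tube_floor between -0.006 and 0.006 m and y of tab5 in the frame of tube_floor between -0.006 and 0.006 m and z of tab5 in the frame of tube_floor between 0.082 and 0.098 m) or (x of tab6 in the frame of tube_floor between -0.006 and 0.006 m and y of tab6 in the frame of tube_floor between -0.006 and 0.006 m and z of tab6 in the frame of tube_floor between 0.082 and 0.098 m) or (x of tab7 in the frame of tube_floor between -0.006 and 0.006 m and y of tab7 in the frame of tube_floor between -0.006 and 0.006 m and z of tab7 in the frame of tube_floor between 0.082 and 0.098 m) or (x of tab8 in the frame of tube_floor between -0.006 and 0.006 m and y of tab8 in the frame of tube_floor between -0.006 and 0.006 m and z of tab8 in the frame of tube_floor between 0.082 and 0.098 m)) and ((x of tab1 in the frame of tube_floor between -0.006 and 0.006 m and y of tab1 in the frame of tube_floor between -0.006 and 0.006 m and z of tab1 in the frame of tube_floor between 0 and 0.098 m) or height (world z) of tab1 between 0 and 0.035 m) and ((x of tab2 in the frame of tube_floor between -0.006 and 0.006 m and y of tab2 in the frame of tube_floor between -0.006 and 0.006 m and z of tab2 in the frame of tube_floor between 0 and 0.098 m) or height (world z) of tab2 between 0 and 0.035 m) and ((x of tab3 in the frame of tube_floor between -0.006 and 0.006 m and y of tab3 in the frame of tube_floor between -0.006 and 0.006 m and z of tab3 in the frame of tube_floor between 0 and 0.098 m) or height (world z) of tab3 between 0 and 0.035 m) and ((x of tab4 in the frame of tube_floor between -0.006 and 0.006 m and y of tab4 in the frame of tube_floor between -0.006 and 0.006 m and z of tab4 in the frame of tube_floor between 0 and 0.098 m) or height (world z) of tab4 between 0 and 0.035 m) and ((x of tab5 in the frame of tube_floor between -0.006 and 0.006 m and y of tab5 in the frame of tube_floor between -0.006 and 0.006 m and z of tab5 in the frame of tube_floor between 0 and 0.098 m) or height (world z) of tab5 between 0 and 0.035 m) and ((x of tab6 in the frame of tube_floor between -0.006 and 0.006 m and y of tab6 in the frame of tube_floor between -0.006 and 0.006 m and z of tab6 in the frame of tube_floor between 0 and 0.098 m) or height (world z) of tab6 between 0 and 0.035 m) and ((x of tab7 in the frame of tube_floor between -0.006 and 0.006 m and y of tab7 in the frame of tube_floor between -0.006 and 0.006 m and z of tab7 in the frame of tube_floor between 0 and 0.098 m) or height (world z) of tab7 between 0 and 0.035 m) and ((x of tab8 in the frame of tube_floor between -0.006 and 0.006 m and y of tab8 in the frame of tube_floor between -0.006 and 0.006 m and z of tab8 in the frame of tube_floor between 0 and 0.098 m) or height (world z) of tab8 between 0 and 0.035 m) and value of joint cover below 0.004 m and y of handle_window in the frame of hook_seat between -0.036 and 0.036 m and z of handle_window in the frame of hook_seat between -0.042 and 0.012 m and x of handle_window in the frame of hook_seat between -0.062 and 0.055 m and contact force between jug and stand above 0.3 N and height (world z) of jug above 0.05 m); the robot touches nothing.
It fails at once if the softener ball is disturbed (moved more than 30 mm) (distance of ball from where it was at the start of the episode above 0.03 m).
It fails at once if the lid is disturbed (moved more than 30 mm) (distance of lid from where it was at the start of the episode above 0.03 m).
It fails at once if the bottle is disturbed (moved more than 30 mm) (distance of bottle from where it was at the start of the episode above 0.03 m).
Of tab1, tab2, tab3, tab4, tab5 only 4 to 5 are there at a start; the rules pass over those that are not, and their reading is None.
Of tab6, tab8 only 1 to 1 are there at a start; the rules pass over those that are not, and their reading is None.
At some moment in a run one of tab1, tab2, tab3, tab4, tab5, tab6 may be knocked a few centimetres aside while the robot is not near it.
It also fails if it takes over 210 s, if anything falls off the work surface, if the arm or the gripper's body presses on something with over 40 N, if the wrist force passes 120 N, or if a joint passes its speed limit or range.

## Working session

There is one attempt and no reset: what is moved stays moved. The work goes in short steps, Python scripts to look and compute and a shell command to move; the robot and the scene stay as the last step left them, time stands still between calls to the robot, and variables do not carry over. Pictures are saved under pics/ and viewed, about 12 in all and at most 16, crops included, and the job is handed in when it is done.

```bash
ls; mkdir -p pics
python3 - <<'E'
from bench import ctrl,eyes
import cv2,numpy as np
for n in ["scene","side","wrist"]:
    c=eyes.get_calibration(n); print(n,c)
    cv2.imwrite(f"pics/{n}0.png",eyes.grab_frame(n)[:,:,::-1])
print(ctrl.sense())
E
```

```text
pics
scene {'fx': 487.14768770417214, 'fy': 487.14768770417214, 'cx': 272.96807336994925, 'cy': 210.777076553276, 'position': array([1.13772944, 0.85426283, 1.31599954]), 'attitude': array([-2.43590001e+00,  9.80325087e-04,  2.50536044e+00])}
side {'fx': 455.9840455306197, 'fy': 455.9840455306197, 'cx': 283.4536394741451, 'cy': 212.1537998258243, 'position': array([0.06796298, 0.8782668 , 0.80026199]), 'attitude': array([-2.14871757, -0.00608519, -2.60245283])}
wrist {'fx': 357.12136390973865, 'fy': 357.12136390973865, 'cx': 279.19434228385217, 'cy': 203.57850200809912, 'position': array([ 0.24508927, -0.68796512,  0.37285079]), 'attitude': array([ 2.80595407e+00,  8.84908774e-04, -1.34442669e+00])}
{'time': 0.15, 'q': array([ 1.25148451,  0.59190656,  0.04827982,  1.60955668, -0.03328721,
        0.94269268, -0.03371334]), 'qd': array([ 3.77427192e-04, -1.63005898e-03,  9.28336629e-04, -5.80077073e-03,
       -2.35847714e-03,  8.01463591e-04,  7.36243419e-05]), 'joint_efforts': array([ 2.84460119e-03, -5.49249494e+01,  1.54917642e+00, -1.98453623e+01,
        9.55198018e-03,  5.67714422e-03,  1.42680321e-05]), 'tool_pos': array([ 0.1622908 , -0.70624228,  0.40379291]), 'tool_rot': array([-1.51872608,  1.56903692,  1.84877691]), 'contact_force': array([ 0.05414363,  0.37337881, -0.6163771 ]), 'torque': array([ 0.04318133,  0.04665271, -0.01549102]), 'grip_width': 0.08510920193982245}
```

View pics/scene0.png

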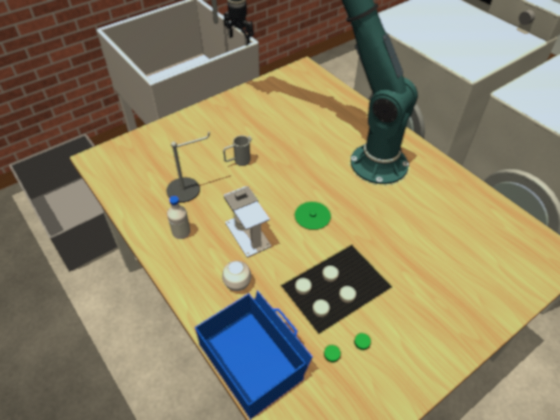

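View pics/side0.png

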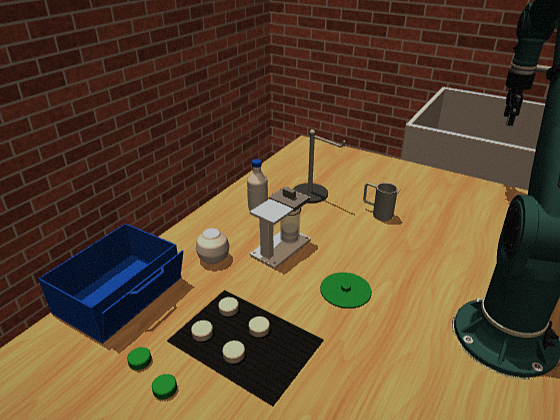

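The scene view shows four white tablets on the mat at about (303,285), (330,272), (347,293) and (321,307). The lookalikes are green discs at (332,352) and (362,341), plus the white ball at (237,275). The dispenser is at (250,222), with its cover grip at (241,196). The jug is at (242,150) with its handle at (229,155). The stand's foot is at (183,188), with the hook tip at (208,135). Next I'll measure these.

```bash
cat > h.py <<'E'
from bench import ctrl,eyes
import cv2,numpy as np
from scipy.spatial.transform import Rotation as R
def ray(c,u,v):
    d=R.from_euler('xyz',c['attitude']).apply([(u-c['cx'])/c['fx'],(v-c['cy'])/c['fy'],1]); return c['position'],d
def onz(c,u,v,z):
    p,d=ray(c,u,v); return (p+d*(z-p[2])/d[2])[:3]
def proj(c,X):
    q=R.from_euler('xyz',c['attitude']).inv().apply(np.atleast_2d(X)-c['position'])
    return np.c_[c['fx']*q[:,0]/q[:,2]+c['cx'],c['fy']*q[:,1]/q[:,2]+c['cy']]
def tri(*obs):
    A=0;b=0
    for c,u,v in obs:
        p,d=ray(c,u,v); d=d/np.linalg.norm(d); M=np.eye(3)-np.outer(d,d); A=A+M; b=b+M@p
    return np.linalg.solve(A,b)
def crop(im,u0,v0,u1,v1,k,f):
    cv2.imwrite(f,cv2.resize(im[v0:v1,u0:u1,::-1],None,fx=k,fy=k,interpolation=cv2.INTER_CUBIC))
def rot(s=None):
    s=s or ctrl.sense(); return R.from_euler('xyz',s['tool_rot'])
E
python3 - <<'E'
from h import *
a=cv2.imread('pics/scene0.png')[:,:,::-1]; b=cv2.imread('pics/side0.png')[:,:,::-1]
A=cv2.resize(a[110:260,150:290],(560,600),interpolation=cv2.INTER_CUBIC)
cv2.imwrite('pics/A.png',A[:,:,::-1])
crop(b,230,120,410,270,4,'pics/B.png')
cs=eyes.get_calibration('scene');cd=eyes.get_calibration('side')
S=lambda u,v,z:print(onz(cs,u,v,z).round(3))
for n,im,c in(('scene',a,cs),('side',b,cd)):
    g=cv2.inRange(im,(170,170,140),(255,255,255))
    k,l,st,ce=cv2.connectedComponentsWithStats(g)
    for i in range(1,k):
        if 40<st[i,4]<900: print(n,st[i],ce[i].round(1),onz(c,*ce[i],.02).round(3))
E
```

```text
scene [524   0  36  16 276] [546.6   5.1] [-1.592 -0.332  0.02 ]
scene [ 98  27 147  58 893] [167.   63.9] [ 0.344 -1.062  0.02 ]
scene [516 171  42  34 160] [540.  184.4] [-0.379  0.445  0.02 ]
scene [224 186  22  10  47] [234.8 190.2] [ 0.535 -0.196  0.02 ]
scene [235 202  35  26 540] [251.9 214.3] [ 0.551 -0.065  0.02 ]
scene [167 208  17  12 138] [174.2 213.7] [ 0.767 -0.228  0.02 ]
scene [225 218  32  38 426] [240.4 237.7] [ 0.64  -0.004  0.02 ]
scene [223 261  25  23 454] [235.1 271.9] [0.729 0.098 0.02 ]
scene [324 267  14  11 124] [330.1 272.1] [0.489 0.277 0.02 ]
scene [ 73 270  13  14 106] [ 78.7 276.5] [ 1.133 -0.179  0.02 ]
scene [296 279  14  12 136] [302.9 284.7] [0.587 0.262 0.02 ]
scene [341 287  14  13 144] [347.4 292.9] [0.496 0.366 0.02 ]
scene [314 301  15  13 150] [320.7 306.8] [0.592 0.354 0.02 ]
scene [145 344  10  13  54] [149.2 349.7] [1.068 0.171 0.02 ]
scene [129 358  41  36 498] [147.1 376. ] [1.107 0.236 0.02 ]
scene [147 391  17   9  87] [155.1 395.5] [1.114 0.296 0.02 ]
side [406  87 129  64 332] [450.7 124.8] [ 0.408 -1.152  0.02 ]
side [461  90  45   9  56] [483.1  94.1] [ 0.367 -1.668  0.02 ]
side [251 200  42  22 495] [271.2 210.3] [ 0.717 -0.14   0.02 ]
side [203 228  16  10 125] [210.5 232.8] [0.803 0.055 0.02 ]
side [274 232   7  16  70] [276.5 239.3] [ 0.622 -0.018  0.02 ]
side [197 234  24  14 174] [207.6 242. ] [0.782 0.095 0.02 ]
side [251 246  11  12  63] [256.7 252.6] [0.636 0.063 0.02 ]
side [219 298  19  13 178] [227.7 303.6] [0.586 0.262 0.02 ]
side [249 317  20  14 215] [258.5 323.6] [0.488 0.277 0.02 ]
side [192 321  20  14 220] [201.2 327.7] [0.592 0.355 0.02 ]
side [223 341  21  16 254] [232.9 348.8] [0.495 0.366 0.02 ]
```

View pics/A.png

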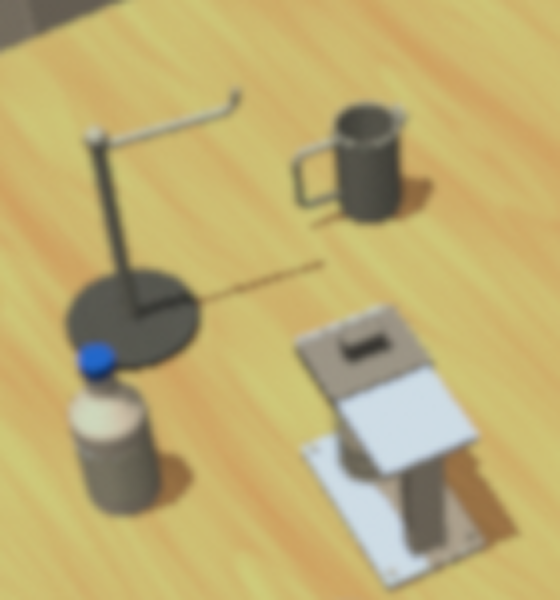

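View pics/B.png

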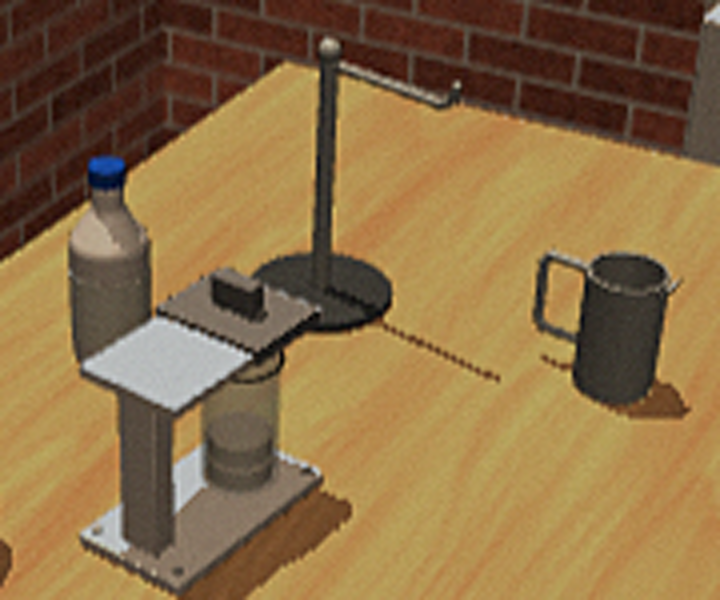

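Run:
```python
from h import *
cs=eyes.get_calibration('scene');cd=eyes.get_calibration('side')
a=lambda x,y:(cs,150+x/4,110+y/4); b=lambda x,y:(cd,230+x/4,120+y/4)
Z=lambda n,o,z:print(n,onz(*o,z).round(3))
for p in[(302,450),(390,590),(485,540)]:Z('baseA',a(*p),.012)
for p in[(82,540),(180,590),(322,475)]:Z('baseB',b(*p),.012)
for p in[(478,437),(390,475)]:Z('headA',a(*p),.15)
for p in[(82,370),(177,410)]:Z('headB',b(*p),.15)
for p in[(297,347),(388,305)]:Z('covA',a(*p),.156)
for p in[(160,310),(320,312)]:Z('covB',b(*p),.156)
for p in[(338,337),(377,330),(390,342)]:Z('gripA',a(*p),.18)
for p in[(212,275),(235,268),(263,290)]:Z('gripB',b(*p),.18)
T=lambda n,p,q:print(n,tri(a(*p),b(*q)).round(3))
T('ball',(95,135),(330,47));T('tip',(237,95),(457,88));T('armend',(230,108),(445,103))
T('handtop outer',(300,158),(545,258)); T('hand bottom outer',(305,203),(543,328))
T('jugtop c',(367,125),(628,275));Z('jugbaseA',a(370,203),0);Z('jugbaseB',b(613,385),0)
Z('footA',a(133,315),.0);Z('footB',b(322,290),.0)
```

```text
baseA [ 0.642 -0.095  0.012]
baseA [0.664 0.071 0.012]
baseA [0.572 0.076 0.012]
baseB [0.651 0.072 0.012]
baseB [0.565 0.082 0.012]
baseB [ 0.545 -0.081  0.012]
headA [0.577 0.076 0.15 ]
headA [0.654 0.066 0.15 ]
headB [0.649 0.067 0.15 ]
headB [0.572 0.074 0.15 ]
covA [ 0.642 -0.082  0.156]
covA [ 0.557 -0.077  0.156]
covB [ 0.64  -0.015  0.156]
covB [ 0.546 -0.07   0.156]
gripA [ 0.62  -0.052  0.18 ]
gripA [ 0.591 -0.04   0.18 ]
gripA [ 0.59  -0.023  0.18 ]
gripB [ 0.613 -0.039  0.18 ]
gripB [ 0.605 -0.055  0.18 ]
gripB [ 0.574 -0.039  0.18 ]
ball [ 0.678 -0.327  0.226]
tip [ 0.557 -0.298  0.229]
armend [ 0.565 -0.299  0.216]
handtop outer [ 0.483 -0.333  0.089]
hand bottom outer [ 0.479 -0.339  0.023]
jugtop c [ 0.413 -0.325  0.099]
jugbaseA [ 0.416 -0.325  0.   ]
jugbaseB [ 0.411 -0.322  0.   ]
footA [ 0.675 -0.331  0.   ]
footB [ 0.678 -0.332  0.   ]
```

```bash
cat >> h.py <<'E'
def st(tx=None,ty=None,tz=None,ang=None):
    s=ctrl.sense(); r=rot(s).as_matrix(); j=np.arctan2(r[1,1],r[0,1]); p=s['tool_pos']
    print('t%.1f'%s['time'],'pos cm',(p*100).round(2),'jaw %.3f'%j,'xaxis',r[:,0].round(3),'F',s['contact_force'].round(1),'w %.4f'%s['grip_width'],'q7 %.2f'%s['q'][6])
    if tx is not None:
        d=((ang-j+np.pi/2)%np.pi-np.pi/2) if ang is not None else 0
        x=r[:,0]; tilt=np.cross(x,[0,0,-1])
        print('need cm',((np.array([tx,ty,tz])-p)*100).round(2),'turn z %.3f (or %.3f)'%(d,d-np.sign(d)*np.pi),'tilt fix',tilt.round(3))
E
python3 -c "
from h import *
st(.600,-.046,.42,1.46)"
```

```text
t0.1 pos cm [ 16.23 -70.62  40.38] jaw -1.345 xaxis [-0.     0.002 -1.   ] F [ 0.1  0.4 -0.6] w 0.0851 q7 -0.03
need cm [43.77 66.02  1.62] turn z -0.337 (or 2.805) tilt fix [-0.002 -0.    -0.   ]
```

```bash
python3 -m inch '3.5 5 1 0 0 0 8.5;3.5 5 1 0 0 -0.06 8.5;3.5 5 1 0 0 -0.06 8.5;3.5 5 1 0 0 -0.06 8.5;3.5 5 1 0 0 -0.06 8.5;3.5 5 0 0 0 -0.06 8.5;3.5 5 0 0 0 -0.04 8.5;3.5 5 0 0 0 0 8.5'
python3 -m inch '3.5 5 0 0 0 0 8.5;3.5 5 0 0 0 0 8.5;3.5 5 0 0 0 0 8.5;2 4 0 0 0 0 4.5;0 0 0 0 0 0 4.5'
python3 - <<'E'
from h import *
st(.600,-.046,.42,1.46)
c=eyes.get_calibration('wrist');im=eyes.grab_frame('wrist');np.save('w.npy',[im],) 
crop(im,0,0,560,420,1.4,'pics/w1.png')
y=np.array([.11,.994,0]);x=np.array([.994,-.11,0]);o=np.array([.6,-.046,.156])
print(proj(c,[o+[0,0,.024],o+.018*x+.008*y+[0,0,.024],o-.018*x-.008*y+[0,0,.024],o+.113*y+.041*x-[0,0,.006]])*1.4)
E
```

```text
time: 1.15
tool_pos: [0.4411, -0.3006, 0.4526]
tool_rot: [-0.913, 1.569, 2.091]
contact_force: [0.2, -0.5, -0.7]
grip_width: 0.0853
time: 1.78
tool_pos: [0.5707, -0.0985, 0.4524]
tool_rot: [-1.653, 1.567, 1.362]
contact_force: [-0.0, -0.5, -0.8]
grip_width: 0.051
t1.8 pos cm [57.07 -9.85 45.24] jaw -1.698 xaxis [ 0.001  0.004 -1.   ] F [-0.  -0.5 -0.8] w 0.0510 q7 -1.62
need cm [ 2.93  5.25 -3.24] turn z 0.016 (or -3.125) tilt fix [-0.004  0.001  0.   ]
[[278.88154605 244.44693503]
 [259.13730566 208.74929937]
 [297.71971114 278.50638431]
 [ 71.08160997 158.20503887]]
```

View pics/w1.png

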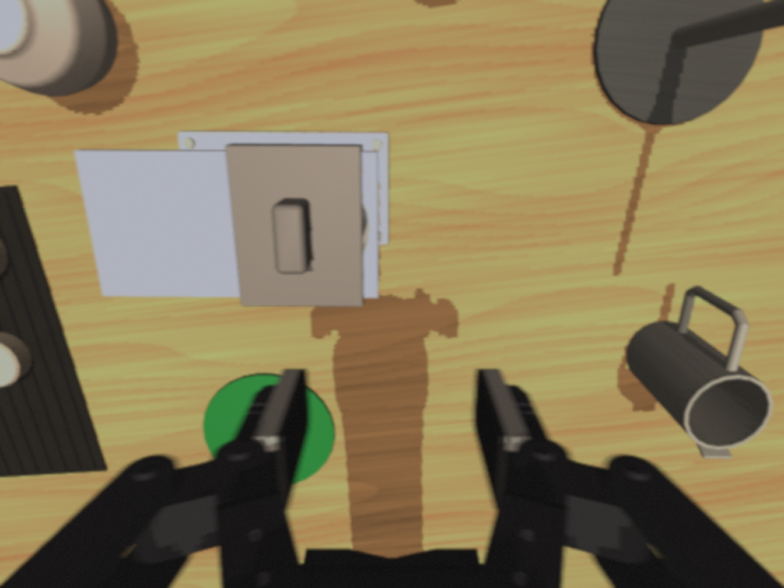

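The wrist view shows the cover grip top at (291,237). The head's corners are at (76,151) and (102,296), and the cover's at (227,145), (361,146), (361,305) and (241,305). The jug is at the right with its rim at (728,410).

Run:
```python
from h import *
c=eyes.get_calibration('wrist')
for p,z in [((291,237),.18),((76,151),.15),((102,296),.15),((227,145),.156),((361,146),.156),((361,305),.156),((241,305),.156),((728,410),.104),((715,303),.098),((680,40),.235)]:
    print(p,onz(c,p[0]/1.4,p[1]/1.4,z).round(4))
```

```text
(291, 237) [ 0.602  -0.0556  0.18  ]
(76, 151) [0.6558 0.0547 0.15  ]
(102, 296) [0.5753 0.067  0.15  ]
(227, 145) [ 0.6486 -0.0268  0.156 ]
(361, 146) [ 0.6392 -0.0948  0.156 ]
(361, 305) [ 0.5526 -0.0818  0.156 ]
(241, 305) [ 0.5615 -0.0139  0.156 ]
(728, 410) [ 0.4158 -0.3313  0.104 ]
(715, 303) [ 0.5003 -0.3187  0.098 ]
(680, 40) [ 0.6639 -0.2119  0.235 ]
```

```bash
python3 -m inch '3 2.3 -2 0 0 0 4.5;0 2.3 -1 0 0 0 4.5;0 0 0 0 0 0 4.5'
python3 - <<'E'
from h import *
st(.601,-.052,.36,1.43)
c=eyes.get_calibration('wrist');im=eyes.grab_frame('wrist')
crop(im,120,60,440,300,2.5,'pics/w2.png')
y=np.array([.14,.99,0]);x=np.array([.99,-.14,0]);
for o in ([.6,-.046,.156],[.602,-.0556,.156]):
  o=np.array(o)
  print((proj(c,[o+[0,0,.024],o+.0445*x-.035*y,o-.0445*x-.035*y])-[120,60])*2.5)
E
```

```text
time: 2.2
tool_pos: [0.5988, -0.0597, 0.4214]
tool_rot: [0.76, 1.569, -2.52]
contact_force: [0.2, -0.4, 1.0]
grip_width: 0.0452
t2.2 pos cm [59.88 -5.97 42.14] jaw -1.709 xaxis [-0.002 -0.001 -1.   ] F [ 0.2 -0.4  1. ] w 0.0452 q7 -1.71
need cm [ 0.22  0.77 -6.14] turn z -0.002 (or 3.139) tilt fix [ 0.001 -0.002  0.   ]
[[338.24934672 403.88630492]
 [473.41383923 212.85998121]
 [464.27354752 512.72684059]]
[[374.46876791 391.74542466]
 [508.99742296 200.26876401]
 [495.84829621 502.75398924]]
```

View pics/w2.png

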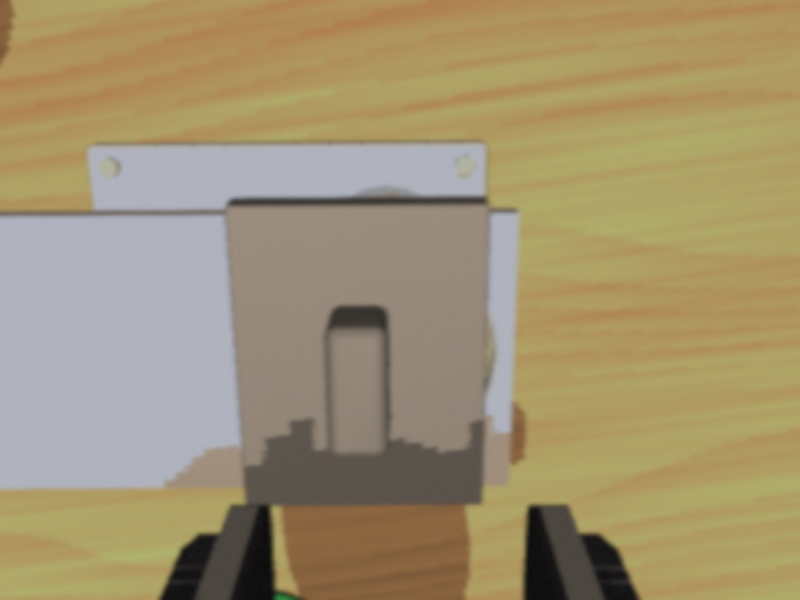

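```bash
python3 -m inch '0.3 0.9 -3 0 0 0 4.5;0 0 -3 0 0 0 4.5;0 0 -1.9 0 0 0 4.5;0 0 0 0 0 0 4.5'
python3 -c "
from h import *
st(.602,-.051,.335,1.43)"
```

```text
time: 2.75
tool_pos: [0.6012, -0.0627, 0.3445]
tool_rot: [2.235, 1.561, -1.061]
contact_force: [-0.7, 0.5, -0.6]
grip_width: 0.045
t2.8 pos cm [60.12 -6.27 34.45] jaw -1.725 xaxis [ 0.005 -0.009 -1.   ] F [-0.7  0.5 -0.6] w 0.0450 q7 -1.73
need cm [ 0.08  1.17 -0.95] turn z 0.013 (or -3.128) tilt fix [0.009 0.005 0.   ]
```

```bash
python3 -m inch '0 1.2 0 0.009 0.005 0.01 4.5;0 0 0 0 0 0 4.5;0 0 0 0 0 0 4.5'
python3 -c "
from h import *
st(.602,-.051,.335,1.43)"
```

```text
time: 3.12
tool_pos: [0.6019, -0.0521, 0.3477]
tool_rot: [-3.099, 1.566, -0.103]
contact_force: [0.1, 0.9, 0.4]
grip_width: 0.0449
t3.1 pos cm [60.19 -5.21 34.77] jaw -1.717 xaxis [ 0.005 -0.    -1.   ] F [0.1 0.9 0.4] w 0.0449 q7 -1.73
need cm [ 0.01  0.11 -1.27] turn z 0.005 (or -3.136) tilt fix [0.    0.005 0.   ]
```

```bash
python3 -m inch '0 0.1 -1.0 0 0 0 4.5;0 0 -0.3 0 0 0 4.5;0 0 0 0 0 0 0;0 0 0 0 0 0 0;0 0 0 0 0 0 0;0 0 0 0 0 0 0' 30
python3 -c "
from h import *
st(.602,-.051,.335,1.43)"
```

```text
time: 3.88
tool_pos: [0.6021, -0.0509, 0.3344]
tool_rot: [3.069, 1.565, -0.216]
contact_force: [-0.2, 0.3, -1.0]
grip_width: 0.0153
t3.9 pos cm [60.21 -5.09 33.44] jaw -1.714 xaxis [ 0.006 -0.001 -1.   ] F [-0.2  0.3 -1. ] w 0.0153 q7 -1.74
need cm [-0.01 -0.01  0.06] turn z 0.003 (or -3.139) tilt fix [0.001 0.006 0.   ]
```

```bash
python3 -m inch '0.28 2 0 0 0 0 0;0.28 2 0 0 0 0 0;0.28 2 0 0 0 0 0;0.2 1.5 0 0 0 0 0;0 0 0 0 0 0 0'
python3 -c "
from h import *
st(.6125,.023,.335,1.43)"
```

```text
time: 4.5
tool_pos: [0.6121, 0.0224, 0.3345]
tool_rot: [1.824, 1.556, -1.461]
contact_force: [-0.9, -1.5, 0.6]
grip_width: 0.015
t4.5 pos cm [61.21  2.24 33.45] jaw -1.715 xaxis [ 0.002 -0.015 -1.   ] F [-0.9 -1.5  0.6] w 0.0150 q7 -1.86
need cm [0.04 0.06 0.05] turn z 0.003 (or -3.138) tilt fix [0.015 0.002 0.   ]
```

```bash
python3 -m inch '0.03 0.3 0 0 0 0 0;0.03 0.3 0 0.01 0 0 0;0 0 0 0 0 0 0'
python3 -m inch '0 0 0 0 0 0 4;0 0 0 0 0 0 4;0 0 0 0 0 0 4;0 0 4 0 0 0 4;0 0 6 0 0 0 4;-2 0 3 0 0 0 8.5;-2 0 0 0 0 0 8.5;0 0 0 0 0 0 8.5'
python3 - <<'E'
from h import *
st()
im=eyes.grab_frame('wrist');c=eyes.get_calibration('wrist');a=eyes.grab_frame('scene');b=eyes.grab_frame('side')
st()
crop(im,0,0,560,420,1.4,'pics/w3.png')
crop(b,230,160,330,260,6,'pics/b3.png')
for n,m in(('scene',a),('side',b)):
    k=eyes.get_calibration(n)
    g=cv2.inRange(m,(170,170,140),(255,255,255)); q,l,s,ce=cv2.connectedComponentsWithStats(g)
    for i in range(1,q):
        p=onz(k,*ce[i],.02)
        if 90<s[i,4]<300 and .4<p[0]<.7 and p[1]>.15: print(n,s[i,4],p.round(3))
E
```

```text
time: 4.88
tool_pos: [0.6125, 0.0226, 0.3345]
tool_rot: [1.693, 1.554, -1.596]
contact_force: [-1.5, 0.0, 0.7]
grip_width: 0.0154
time: 5.88
tool_pos: [0.5712, 0.0308, 0.4663]
tool_rot: [1.641, 1.562, -1.644]
contact_force: [-0.8, 0.1, -0.1]
grip_width: 0.085
t5.9 pos cm [57.12  3.08 46.63] jaw -1.714 xaxis [-0.001 -0.009 -1.   ] F [-0.8  0.1 -0.1] w 0.0850 q7 -1.87
t6.0 pos cm [57.3   3.07 46.59] jaw -1.714 xaxis [-0.    -0.009 -1.   ] F [-0.3 -0.1 -1. ] w 0.0853 q7 -1.87
scene 136 [0.488 0.277 0.02 ]
scene 143 [0.587 0.262 0.02 ]
scene 150 [0.496 0.366 0.02 ]
scene 158 [0.592 0.354 0.02 ]
side 189 [0.586 0.263 0.02 ]
side 219 [0.488 0.278 0.02 ]
side 228 [0.591 0.354 0.02 ]
side 267 [0.495 0.366 0.02 ]
```

View pics/w3.png

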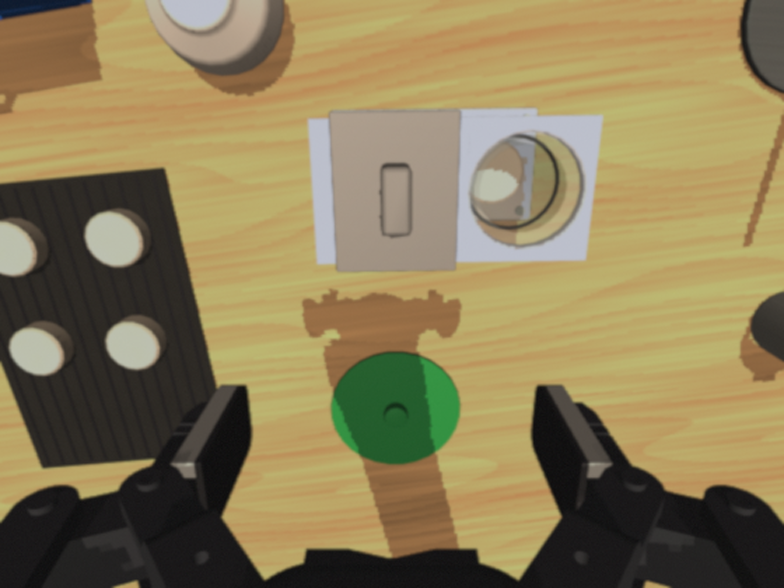

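Run:
```python
from h import *
c=eyes.get_calibration('wrist')
for p,z in [((526.5,188.5),.15),((396,201),.18),((117,238),.023),((134,344),.023),((602,115),.15),((586,261),.15)]:
    print(p,onz(c,p[0]/1.4,p[1]/1.4,z).round(4))
```

```text
(526.5, 188.5) [ 0.6049 -0.0558  0.15  ]
(396, 201) [0.6137 0.0184 0.18  ]
(117, 238) [0.59   0.2553 0.023 ]
(134, 344) [0.493  0.2716 0.023 ]
(602, 115) [ 0.6387 -0.0986  0.15  ]
(586, 261) [ 0.5568 -0.0887  0.15  ]
```

View pics/b3.png

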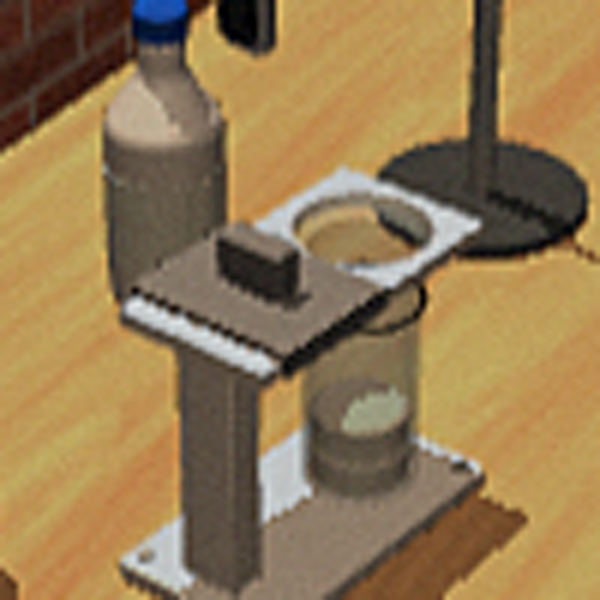

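Mouth of the tube at (526,188) in the wrist view; the side crop confirms two tablets in the tube, with a seam between them. So three are to be added. I'll turn the jaws and go over the tablet at (0.587, 0.262).

```bash
python3 -m inch '0 3 0 0 0 -0.175 8.5;0 3 0 0 0 -0.175 8.5;0 3 -1 0 0 -0.175 8.5;0 3 -1 0 0 -0.175 8.5;0 3 -1 0 0 -0.175 8.5;0 3 -1 0 0 -0.175 8.5;0 3 -1 0 0 -0.175 8.5;0 2 -1 0 0 -0.175 8.5'
python3 -m inch '1 0 -1 0 0 -0.17 8.5;0 0 -1 0 0 0 8.5;0 0 0 0 0 0 8.5'
python3 - <<'E'
from h import *
st(.587,.262,.183,-.14)
im=eyes.grab_frame('wrist');c=eyes.get_calibration('wrist');st()
crop(im,0,0,560,420,1.2,'pics/w4.png')
print(proj(c,[.587,.262,.023])*1.2,proj(c,[.489,.277,.023])*1.2)
g=cv2.inRange(im,(140,140,115),(255,255,255)); q,l,s,ce=cv2.connectedComponentsWithStats(g)
for i in range(1,q):
    if s[i,4]>400: print(s[i],(ce[i]*1.2).round(),onz(c,*ce[i],.023).round(4))
E
```

```text
time: 7.02
tool_pos: [0.5775, 0.2557, 0.3938]
tool_rot: [1.561, 1.544, -3.132]
contact_force: [0.2, -1.9, -2.8]
grip_width: 0.085
time: 7.4
tool_pos: [0.5863, 0.2617, 0.3676]
tool_rot: [1.931, 1.541, -2.926]
contact_force: [-0.2, 0.1, 0.7]
grip_width: 0.0851
t7.4 pos cm [58.63 26.17 36.76] jaw 2.996 xaxis [-0.029 -0.006 -1.   ] F [-0.2  0.1  0.7] w 0.0851 q7 -3.07
need cm [  0.07   0.03 -18.46] turn z 0.005 (or -3.136) tilt fix [ 0.006 -0.029  0.   ]
t7.5 pos cm [58.64 26.16 36.82] jaw 2.996 xaxis [-0.029 -0.005 -1.   ] F [ 0.3  1.2 -0.7] w 0.0851 q7 -3.07
[[321.93232215 220.01713979]] [[451.13398679 219.90697026]]
[    0     0   560   414 96740] [318. 159.] [0.5829 0.2159 0.023 ]
[ 242  156   53   51 2093] [321. 217.] [0.5871 0.2597 0.023 ]
[ 351  157   50   49 1899] [451. 217.] [0.489  0.2749 0.023 ]
[  429   228   131   144 10435] [616. 359.] [0.353  0.4247 0.023 ]
[ 350  245   48   43 1534] [447. 319.] [0.497  0.3617 0.023 ]
[ 253  249   49   43 1648] [332. 324.] [0.5921 0.3513 0.023 ]
```

View pics/w4.png

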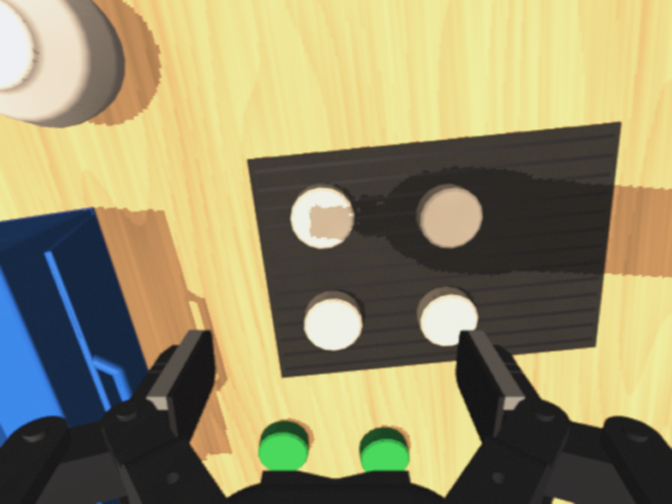

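Wrist view: the target tablet is at (321,217) and the others are at (451,217), (447,319) and (332,324). The green ones at (283,447) and (384,450) are off the mat. Joint 7 is near its limit, so I'll turn half a turn the other way.

```bash
R='0 0 0 0 0 0.185 8.5'; python3 -m inch '0 0 0 0 0 0.185 8.5;0 0 0 0 0 0.185 8.5;0 0 0 0 0 0.185 8.5;0 0 0 0 0 0.185 8.5;0 0 0 0 0 0.185 8.5;0 0 0 0 0 0.185 8.5;0 0 0 0 0 0.185 8.5;0 0 0 0 0 0.185 8.5'
python3 -m inch '0 0 0 0 0 0.185 8.5;0 0 0 0 0 0.185 8.5;0 0 0 0 0 0.185 8.5;0 0 0 0 0 0.185 8.5;0 0 0 0 0 0.185 8.5;0 0 0 0 0 0.185 8.5;0 0 0 0 0 0.185 8.5;0 0 0 0 0 0.185 8.5'
python3 -m inch '0 0 -3 0 0 0.18 8.5;0 0 -3 0 0 0 8.5;0 0 0 0 0 0 8.5'
python3 -c "
from h import *
st(.587,.2605,.183,-.14)"
```

```text
time: 8.45
tool_pos: [0.5871, 0.2527, 0.38]
tool_rot: [1.319, 1.563, -2.035]
contact_force: [0.1, -0.3, -0.5]
grip_width: 0.0851
time: 9.45
tool_pos: [0.5866, 0.2427, 0.4]
tool_rot: [3.016, 1.542, 1.162]
contact_force: [0.2, -0.1, -0.5]
grip_width: 0.0853
time: 9.82
tool_pos: [0.5872, 0.2391, 0.3479]
tool_rot: [2.753, 1.527, 1.086]
contact_force: [-0.3, -0.4, -0.7]
grip_width: 0.085
t9.8 pos cm [58.72 23.91 34.79] jaw -0.096 xaxis [ 0.02   0.039 -0.999] F [-0.3 -0.4 -0.7] w 0.0850 q7 -0.45
need cm [ -0.02   2.14 -16.49] turn z -0.044 (or 3.098) tilt fix [-0.039  0.02   0.   ]
```

```bash
python3 -m inch '0 2.1 -3 -0.04 0.02 -0.044 8.5;0 0 -4 0 0 0 8.5;0 0 -3 0 0 0 8.5;0 0 0 0 0 0 8.5;0 0 0 0 0 0 8.5'
python3 -c "
from h import *
st(.587,.2605,.183,-.14)"
```

```text
time: 10.45
tool_pos: [0.592, 0.2599, 0.2606]
tool_rot: [2.191, 1.546, 0.478]
contact_force: [-0.4, -0.7, 0.7]
grip_width: 0.0848
t10.4 pos cm [59.2  25.99 26.06] jaw -0.143 xaxis [ 0.022  0.012 -1.   ] F [-0.4 -0.7  0.7] w 0.0848 q7 -0.52
need cm [-0.5   0.06 -7.76] turn z 0.003 (or -3.139) tilt fix [-0.012  0.022  0.   ]
```

```bash
python3 -m inch '-0.5 0.05 -2 -0.012 0.022 0 7.5;0 0 -3 0 0 0 7.5;0 0 0 0 0 0 7.5;0 0 0 0 0 0 7.5'
python3 -c "
from h import *
st(.587,.2605,.183,-.14)"
```

```text
time: 10.95
tool_pos: [0.588, 0.2609, 0.2134]
tool_rot: [2.173, 1.565, 0.46]
contact_force: [0.7, -0.8, 0.4]
grip_width: 0.075
t10.9 pos cm [58.8  26.09 21.34] jaw -0.143 xaxis [ 0.005  0.002 -1.   ] F [ 0.7 -0.8  0.4] w 0.0750 q7 -0.51
need cm [-0.1  -0.04 -3.04] turn z 0.003 (or -3.139) tilt fix [-0.002  0.005  0.   ]
```

```bash
python3 -m inch '-0.1 0 -1.5 0 0.005 0 7.5;0 0 -1.5 0 0 0 7.5;0 0 0 0 0 0 7.5;0 0 0 0 0 0 3;0 0 0 0 0 0 3;0 0 0 0 0 0 3;0 0 0 0 0 0 3' 40
python3 -c "
from h import *
st(.587,.2605,.183,-.14)"
python3 -m inch '0 0 3 0 0 0 3;0 0 3 0 0 0 3;0 0 0 0 0 0 3'
python3 - <<'E'
from h import *
st(.603,-.0515,.40,-.14)
im=eyes.grab_frame('wrist')
crop(im,140,160,420,370,2.5,'pics/w5.png')
E
```

```text
time: 11.82
tool_pos: [0.5877, 0.2613, 0.1835]
tool_rot: [2.724, 1.566, 1.011]
contact_force: [-0.4, 0.1, 0.4]
grip_width: 0.046
t11.8 pos cm [58.77 26.13 18.35] jaw -0.143 xaxis [ 0.002  0.004 -1.   ] F [-0.4  0.1  0.4] w 0.0460 q7 -0.51
need cm [-0.07 -0.08 -0.05] turn z 0.003 (or -3.139) tilt fix [-0.004  0.002  0.   ]
time: 12.2
tool_pos: [0.5873, 0.2611, 0.2444]
tool_rot: [2.92, 1.567, 1.207]
contact_force: [-0.3, -0.3, -1.0]
grip_width: 0.0462
t12.2 pos cm [58.73 26.11 24.44] jaw -0.143 xaxis [ 0.001  0.003 -1.   ] F [-0.3 -0.3 -1. ] w 0.0462 q7 -0.52
need cm [  1.57 -31.26  15.56] turn z 0.003 (or -3.139) tilt fix [-0.003  0.001  0.   ]
```

View pics/w5.png

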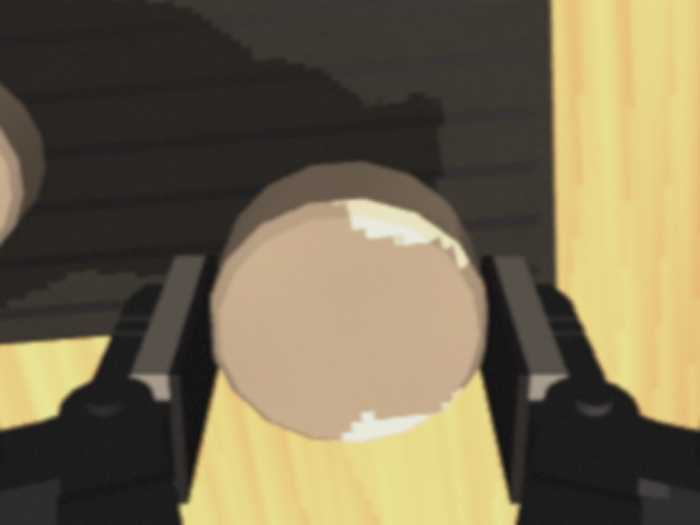

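The tablet is held centred between the pads, with its top face centre at crop (350,320). Next I'll check its offset from the tool and carry it to the tube.

```bash
python3 - <<'E'
from h import *
c=eyes.get_calibration('wrist'); s=ctrl.sense()
print((onz(c,140+350/2.5,160+320/2.5,s['tool_pos'][2]-.1605)-s['tool_pos'])*1000)
E
python3 -m inch '0 0 5 0 0 0 3;0 0 5 0 0 0 3;0.2 -5 4 0 0 0 3;0.2 -5 0 0 0 0 3;0.2 -5 0 0 0 0 3;0.2 -5 0 0 0 0 3;0.2 -5 0 0 0 0 3;0.2 -5 0 0 0 0 3'
python3 -m inch '0 0 0 0 0 0 3;0 0 0 0 0 0 3'
python3 -c "
from h import *
st(.603,-.0515,.333,-.14)"
```

```text
[   0.61400955    1.45898536 -160.5       ]
time: 13.25
tool_pos: [0.5943, -0.0398, 0.3749]
tool_rot: [-1.437, 1.555, -3.136]
contact_force: [0.1, -0.5, 0.1]
grip_width: 0.0461
time: 13.5
tool_pos: [0.5931, -0.0454, 0.3723]
tool_rot: [-1.308, 1.55, -3.017]
contact_force: [-0.6, 0.1, -0.4]
grip_width: 0.046
t13.5 pos cm [59.31 -4.54 37.23] jaw -0.138 xaxis [-0.021 -0.003 -1.   ] F [-0.6  0.1 -0.4] w 0.0460 q7 -0.04
need cm [ 0.99 -0.61 -3.93] turn z -0.002 (or 3.139) tilt fix [ 0.003 -0.021  0.   ]
```

```bash
python3 -m inch '1 -0.7 -1 0.003 -0.021 0 3;0 0 -1 0 0 0 3;0 0 0 0 0 0 3;0 0 0 0 0 0 3'
python3 -c "
from h import *
st(.603,-.053,.326,-.14)"
```

```text
time: 14.0
tool_pos: [0.6038, -0.0485, 0.349]
tool_rot: [-2.487, 1.568, 2.094]
contact_force: [-0.7, -0.6, -0.2]
grip_width: 0.0462
t14.0 pos cm [60.38 -4.85 34.9 ] jaw -0.131 xaxis [-0.001  0.002 -1.   ] F [-0.7 -0.6 -0.2] w 0.0462 q7 -0.02
need cm [-0.08 -0.45 -2.3 ] turn z -0.009 (or 3.133) tilt fix [-0.002 -0.001 -0.   ]
```

```bash
python3 -m inch '-0.1 -0.45 -1 0 0 -0.01 3;0 0 -0.8 0 0 0 3;0 0 -0.5 0 0 0 3;0 0 0 0 0 0 3'
python3 -c "
from h import *
st(.603,-.053,.326,-.14)"
```

```text
time: 14.5
tool_pos: [0.6026, -0.0529, 0.3246]
tool_rot: [-2.516, 1.568, 2.055]
contact_force: [0.1, -0.2, -1.0]
grip_width: 0.046
t14.5 pos cm [60.26 -5.29 32.46] jaw -0.141 xaxis [-0.001  0.002 -1.   ] F [ 0.1 -0.2 -1. ] w 0.0460 q7 -0.02
need cm [ 0.04 -0.01  0.14] turn z 0.001 (or -3.140) tilt fix [-0.002 -0.001 -0.   ]
```

```bash
python3 -m inch '0 0 0 0 0 0 8.5;0 0 0 0 0 0 8.5;0 0 0 0 0 0 8.5;0 0 3 0 0 0 8.5;0 0 4 0 0 0 8.5;0 3 3 0 0 0 8.5;0 0 0 0 0 0 8.5'
python3 - <<'E'
from h import *
st()
im=eyes.grab_frame('wrist');a=eyes.grab_frame('scene');b=eyes.grab_frame('side')
im=cv2.resize(im,(560,420)); z=cv2.resize(b[165:255,240:330],(420,420),interpolation=cv2.INTER_CUBIC)
v=np.hstack([im[:,100:460],z]); crop(v,0,0,v.shape[1],420,1,'pics/m6.png')
for n,m in(('scene',a),('side',b)):
    k=eyes.get_calibration(n)
    g=cv2.inRange(m,(170,170,140),(255,255,255)); q,l,s,ce=cv2.connectedComponentsWithStats(g)
    for i in range(1,q):
        p=onz(k,*ce[i],.02)
        if 90<s[i,4]<300 and .4<p[0]<.7 and p[1]>.15: print(n,s[i,4],p.round(3))
E
```

```text
time: 15.38
tool_pos: [0.6029, -0.0225, 0.4286]
tool_rot: [2.973, 1.568, 1.26]
contact_force: [-0.2, -0.3, -0.4]
grip_width: 0.0849
t15.4 pos cm [60.29 -2.25 42.86] jaw -0.142 xaxis [ 0.001  0.003 -1.   ] F [-0.2 -0.3 -0.4] w 0.0849 q7 -0.09
scene 138 [0.488 0.277 0.02 ]
scene 150 [0.496 0.366 0.02 ]
scene 158 [0.592 0.354 0.02 ]
side 222 [0.488 0.277 0.02 ]
side 229 [0.591 0.355 0.02 ]
side 266 [0.495 0.366 0.02 ]
```

View pics/m6.png

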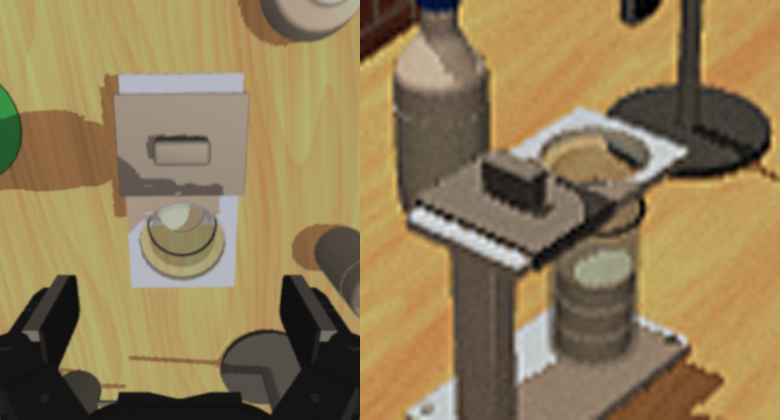

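The tube holds three tablets lying flat (side crop at about (595,305)). The remaining ones are unmoved. Next is the tablet at (0.488, 0.277).

```bash
python3 -m inch '-1.9 5 0 0 0 0 8.5;-1.9 5 0 0 0 0 8.5;-1.9 5 0 0 0 0 8.5;-1.9 5 -2 0 0 0 8.5;-1.9 5 -4 0 0 0 8.5;-1.9 5 -4 0 0 0 8.5;0 0 -4 0 0 0 8.5;0 0 0 0 0 0 7.5'
python3 -c "
from h import *
st(.4885,.277,.183,-.14)"
```

```text
time: 16.52
tool_pos: [0.4855, 0.2643, 0.2799]
tool_rot: [-0.814, 1.553, -2.549]
contact_force: [-0.5, -0.6, -0.6]
grip_width: 0.0751
t16.5 pos cm [48.55 26.43 27.99] jaw -0.164 xaxis [-0.015 -0.01  -1.   ] F [-0.5 -0.6 -0.6] w 0.0751 q7 -0.66
need cm [ 0.3   1.27 -9.69] turn z 0.024 (or -3.117) tilt fix [ 0.01  -0.015  0.   ]
```

```bash
python3 -m inch '0.3 1.3 -3 0.01 -0.015 0.024 7.5;0 0 -3 0 0 0 7.5;0 0 0 0 0 0 7.5;0 0 0 0 0 0 7.5'
python3 -c "
from h import *
st(.4885,.277,.183,-.14)"
```

```text
time: 17.02
tool_pos: [0.4928, 0.2739, 0.2226]
tool_rot: [1.777, 1.564, 0.058]
contact_force: [0.2, -0.6, 0.5]
grip_width: 0.0749
t17.0 pos cm [49.28 27.39 22.26] jaw -0.148 xaxis [ 0.006  0.    -1.   ] F [ 0.2 -0.6  0.5] w 0.0749 q7 -0.65
need cm [-0.43  0.31 -3.96] turn z 0.008 (or -3.134) tilt fix [-0.     0.006  0.   ]
```

```bash
python3 -m inch '-0.4 0.3 -1.5 0 0.006 0 7.5;0 0 -1.5 0 0 0 7.5;0 0 -0.7 0 0 0 7.5;0 0 0 0 0 0 7.5' 40
python3 -c "
from h import *
st(.4885,.277,.183,-.14)"
python3 -m inch '0 0 0 0 0 0 3;0 0 0 0 0 0 3;0 0 0 0 0 0 3;0 0 0 0 0 0 3'
python3 -c "
from h import *
st(.4885,.277,.183,-.14)"
```

```text
time: 17.52
tool_pos: [0.4895, 0.2769, 0.1858]
tool_rot: [2.316, 1.567, 0.596]
contact_force: [-0.0, -0.6, 0.3]
grip_width: 0.0751
t17.5 pos cm [48.95 27.69 18.58] jaw -0.149 xaxis [ 0.004  0.002 -1.   ] F [-0.  -0.6  0.3] w 0.0751 q7 -0.65
need cm [-0.1   0.01 -0.28] turn z 0.009 (or -3.133) tilt fix [-0.002  0.004  0.   ]
time: 18.02
tool_pos: [0.4897, 0.277, 0.1866]
tool_rot: [2.307, 1.566, 0.588]
contact_force: [0.3, -1.0, -0.3]
grip_width: 0.0459
t18.0 pos cm [48.97 27.7  18.66] jaw -0.149 xaxis [ 0.004  0.003 -1.   ] F [ 0.3 -1.  -0.3] w 0.0459 q7 -0.65
need cm [-0.12 -0.   -0.36] turn z 0.009 (or -3.133) tilt fix [-0.003  0.004  0.   ]
```

```bash
python3 -m inch '0 0 5 0 0 0 3;0 0 5 0 0 0 3;0 0 5 0 0 0 3;1.5 -4.2 4 0 0 0 3;1.5 -4.2 0 0 0 0 3;1.5 -4.2 0 0 0 0 3;1.5 -4.2 0 0 0 0 3;1.5 -4.2 0 0 0 0 3' 
python3 -m inch '1.5 -4.2 0 0 0 0 3;1.5 -4.2 0 0 0 0 3;0.8 -2.5 0 0 0 0 3;0 0 0 0 0 0 3;0 0 0 0 0 0 3'
python3 -c "
from h import *
st(.603,-.052,.327,-.14)"
```

```text
time: 19.02
tool_pos: [0.5637, 0.0659, 0.3832]
tool_rot: [2.368, 1.562, 0.66]
contact_force: [0.8, -0.0, -0.8]
grip_width: 0.046
time: 19.65
tool_pos: [0.6017, -0.051, 0.3828]
tool_rot: [2.278, 1.563, 0.563]
contact_force: [-0.5, 0.8, -0.5]
grip_width: 0.0458
t19.6 pos cm [60.17 -5.1  38.28] jaw -0.144 xaxis [ 0.006  0.004 -1.   ] F [-0.5  0.8 -0.5] w 0.0458 q7 -0.05
need cm [ 0.13 -0.1  -5.58] turn z 0.004 (or -3.137) tilt fix [-0.004  0.006  0.   ]
```

```bash
python3 -m inch '0.1 -0.1 -2 -0.004 0.006 0.004 3;0 0 -1.5 0 0 0 3;0 0 -1 0 0 0 3;0 0 0 0 0 0 3;0 0 0 0 0 0 3'
python3 -c "
from h import *
st(.603,-.052,.327,-.14)"
```

```text
time: 20.27
tool_pos: [0.6016, -0.0471, 0.333]
tool_rot: [-1.896, 1.566, 2.683]
contact_force: [0.5, 0.1, -1.5]
grip_width: 0.0461
t20.3 pos cm [60.16 -4.71 33.3 ] jaw -0.133 xaxis [-0.004  0.002 -1.   ] F [ 0.5  0.1 -1.5] w 0.0461 q7 -0.04
need cm [ 0.14 -0.49 -0.6 ] turn z -0.007 (or 3.135) tilt fix [-0.002 -0.004 -0.   ]
```

```bash
python3 -m inch '0.1 -0.5 0 0 0 -0.007 3;0 0 -0.7 0 0 0 3;0 0 0 0 0 0 3;0 0 0 0 0 0 3'
python3 -c "
from h import *
st(.603,-.052,.327,-.14)"
```

```text
time: 20.78
tool_pos: [0.6031, -0.053, 0.3268]
tool_rot: [-2.333, 1.569, 2.238]
contact_force: [-0.1, 1.2, 0.3]
grip_width: 0.0461
t20.8 pos cm [60.31 -5.3  32.68] jaw -0.141 xaxis [-0.001  0.002 -1.   ] F [-0.1  1.2  0.3] w 0.0461 q7 -0.03
need cm [-0.01  0.1   0.02] turn z 0.001 (or -3.140) tilt fix [-0.002 -0.001 -0.   ]
```

Release, retract, then measure the remaining tablets numerically while heading back.

```bash
python3 -m inch '0 0 0 0 0 0 8.5;0 0 0 0 0 0 8.5;0 0 0 0 0 0 8.5;0 0 3 0 0 0 8.5;0 0 4 0 0 0 8.5;0 4 3 0 0 0 8.5;0 5 0 0 0 0 8.5;0 5 0 0 0 0 8.5'
python3 -m inch '0 5 0 0 0 0 8.5;0 5 0 0 0 0 8.5;0 5 0 0 0 0 8.5;0 5 0 0 0 0 8.5;0 5 -3 0 0 0 8.5;0 3 -5 0 0 0 8.5;0 0 -3 0 0 0 8.5;0 0 0 0 0 0 7.5'
python3 - <<'E'
from h import *
a=eyes.grab_frame('scene');b=eyes.grab_frame('side')
st(.592,.355,.183,-.14)
crop(b,240,165,330,255,5,'pics/b7.png')
for n,m in(('scene',a),('side',b)):
    k=eyes.get_calibration(n)
    g=cv2.inRange(m,(165,165,130),(255,255,255)); q,l,s,ce=cv2.connectedComponentsWithStats(g)
    for i in range(1,q):
        p=onz(k,*ce[i],.02)
        if 40<s[i,4]<320 and .4<p[0]<.7 and p[1]>.1: print(n,s[i,4],p.round(3))
E
```

```text
time: 21.78
tool_pos: [0.6031, 0.0842, 0.4312]
tool_rot: [1.527, 1.569, -0.197]
contact_force: [-0.2, 0.0, 0.2]
grip_width: 0.0852
time: 22.78
tool_pos: [0.6, 0.3807, 0.3207]
tool_rot: [2.506, 1.561, 0.791]
contact_force: [-0.5, -0.6, 0.5]
grip_width: 0.0748
t22.9 pos cm [60.12 38.1  32.39] jaw -0.145 xaxis [ 0.011  0.01  -1.   ] F [-0.7  0.3 -1. ] w 0.0749 q7 -0.71
need cm [ -0.92  -2.6  -14.09] turn z 0.005 (or -3.136) tilt fix [-0.01   0.011  0.   ]
scene 155 [0.592 0.353 0.02 ]
side 221 [0.591 0.354 0.02 ]
side 54 [0.5   0.351 0.02 ]
```

View pics/b7.png

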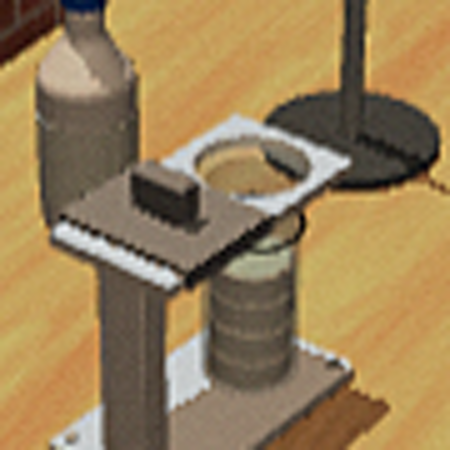

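Four tablets are now in the tube, three seams showing below a lit top at about (262,262). One more is needed, from (0.592, 0.354).

```bash
python3 -m inch '-0.95 -2.6 -4 -0.01 0.011 0.005 7.5;0 0 -4 0 0 0 7.5;0 0 -2 0 0 0 7.5;0 0 0 0 0 0 7.5;0 0 0 0 0 0 7.5'
python3 -c "
from h import *
st(.5915,.354,.184,-.14)"
```

```text
time: 23.5
tool_pos: [0.5978, 0.3538, 0.2335]
tool_rot: [2.209, 1.55, 0.494]
contact_force: [0.3, -0.1, -0.1]
grip_width: 0.0749
t23.5 pos cm [59.78 35.38 23.35] jaw -0.145 xaxis [ 0.019  0.01  -1.   ] F [ 0.3 -0.1 -0.1] w 0.0749 q7 -0.68
need cm [-0.63  0.02 -4.95] turn z 0.005 (or -3.137) tilt fix [-0.01   0.019  0.   ]
```

```bash
python3 -m inch '-0.6 0 -1 -0.01 0.019 0.005 7.5;0 0 -1.5 0 0 0 7.5;0 0 0 0 0 0 7.5;0 0 0 0 0 0 7.5'
python3 -c "
from h import *
st(.5915,.354,.184,-.14)"
```

```text
time: 24.0
tool_pos: [0.5921, 0.355, 0.2094]
tool_rot: [2.578, 1.568, 0.868]
contact_force: [0.5, -0.2, -0.7]
grip_width: 0.075
t24.0 pos cm [59.21 35.5  20.94] jaw -0.139 xaxis [ 0.002  0.002 -1.   ] F [ 0.5 -0.2 -0.7] w 0.0750 q7 -0.68
need cm [-0.06 -0.1  -2.54] turn z -0.001 (or 3.140) tilt fix [-0.002  0.002  0.   ]
```

```bash
python3 -m inch '-0.05 -0.1 -1.2 0 0 0 7.5;0 0 -1.3 0 0 0 7.5;0 0 0 0 0 0 7.5;0 0 0 0 0 0 3;0 0 0 0 0 0 3;0 0 0 0 0 0 3;0 0 0 0 0 0 3' 40
python3 -c "
from h import *
st(.5915,.354,.184,-.14)"
python3 -m inch '0 0 5 0 0 0 3;0 0 5 0 0 0 3;0 0 5 0 0 0 3;0.1 -5 4 0 0 0 3;0.15 -5 0 0 0 0 3;0.15 -5 0 0 0 0 3;0.15 -5 0 0 0 0 3;0.15 -5 0 0 0 0 3'
python3 -m inch '0.1 -5 0 0 0 0 3;0.1 -5 0 0 0 0 3;0.1 -5 0 0 0 0 3;0 0 0 0 0 0 3;0 0 0 0 0 0 3'
python3 -c "
from h import *
st(.603,-.052,.327,-.14)"
```

```text
time: 24.88
tool_pos: [0.5919, 0.354, 0.1832]
tool_rot: [2.462, 1.567, 0.753]
contact_force: [0.2, 0.5, -1.1]
grip_width: 0.0461
t24.9 pos cm [59.19 35.4  18.32] jaw -0.139 xaxis [ 0.003  0.003 -1.   ] F [ 0.2  0.5 -1.1] w 0.0461 q7 -0.67
need cm [-0.04  0.    0.08] turn z -0.001 (or 3.140) tilt fix [-0.003  0.003  0.   ]
time: 25.88
tool_pos: [0.5958, 0.1052, 0.3783]
tool_rot: [2.514, 1.562, 0.817]
contact_force: [0.7, 0.1, -0.5]
grip_width: 0.0462
time: 26.5
tool_pos: [0.597, -0.0556, 0.3791]
tool_rot: [2.201, 1.562, 0.494]
contact_force: [0.2, 1.7, -0.3]
grip_width: 0.0463
t26.5 pos cm [59.7  -5.56 37.91] jaw -0.136 xaxis [ 0.007  0.004 -1.   ] F [ 0.2  1.7 -0.3] w 0.0463 q7 -0.06
need cm [ 0.6   0.36 -5.21] turn z -0.004 (or 3.138) tilt fix [-0.004  0.007  0.   ]
```

Bottom is TCP −0.180 for this grip, so I'll aim for a TCP of 0.3245.

```bash
python3 -m inch '0.6 0.3 -2 -0.004 0.007 -0.004 3;0 0 -1.5 0 0 0 3;0 0 0 0 0 0 3;0 0 0 0 0 0 3'
python3 -c "
from h import *
st(.603,-.0525,.325,-.14)"
```

```text
time: 27.0
tool_pos: [0.6034, -0.0475, 0.3402]
tool_rot: [-2.008, 1.568, 2.572]
contact_force: [0.2, -0.5, 0.0]
grip_width: 0.0462
t27.0 pos cm [60.34 -4.75 34.02] jaw -0.133 xaxis [-0.003  0.002 -1.   ] F [ 0.2 -0.5  0. ] w 0.0462 q7 -0.06
need cm [-0.04 -0.5  -1.52] turn z -0.007 (or 3.134) tilt fix [-0.002 -0.003 -0.   ]
```

```bash
python3 -m inch '0 -0.5 -0.7 0 0 -0.007 3;0 0 -0.8 0 0 0 3;0 0 0 0 0 0 3;0 0 0 0 0 0 3'
python3 -c "
from h import *
st(.603,-.0525,.325,-.14)"
```

```text
time: 27.5
tool_pos: [0.6035, -0.0531, 0.3248]
tool_rot: [-2.196, 1.569, 2.376]
contact_force: [0.8, -0.3, -0.4]
grip_width: 0.046
t27.5 pos cm [60.35 -5.31 32.48] jaw -0.141 xaxis [-0.002  0.001 -1.   ] F [ 0.8 -0.3 -0.4] w 0.0460 q7 -0.06
need cm [-0.05  0.06  0.02] turn z 0.001 (or -3.141) tilt fix [-0.001 -0.002 -0.   ]
```

```bash
python3 -m inch '0 0 0 0 0 0 8.5;0 0 0 0 0 0 8.5;0 0 0 0 0 0 8.5;0 0 3 0 0 0 8.5;0 0 4 0 0 0 8.5;0.3 3.7 0 0 0 0 7;0.6 3.7 0 0 0 0 7;0 0 0 0 0 0 7'
python3 - <<'E'
from h import *
st(.6125,.0226,.335,-.14)
b=eyes.grab_frame('side');w=eyes.grab_frame('wrist')
z=cv2.resize(b[165:255,240:330],(420,420),interpolation=cv2.INTER_CUBIC)
v=np.hstack([w[:,100:460],z]); crop(v,0,0,v.shape[1],420,1,'pics/m8.png')
E
```

```text
time: 28.5
tool_pos: [0.613, 0.022, 0.3988]
tool_rot: [2.424, 1.568, 0.71]
contact_force: [0.8, -0.9, 0.1]
grip_width: 0.0697
t28.5 pos cm [61.3   2.2  39.88] jaw -0.143 xaxis [ 0.002  0.002 -1.   ] F [ 0.8 -0.9  0.1] w 0.0697 q7 -0.20
need cm [-0.05  0.06 -6.38] turn z 0.003 (or -3.139) tilt fix [-0.002  0.002  0.   ]
```

View pics/m8.png

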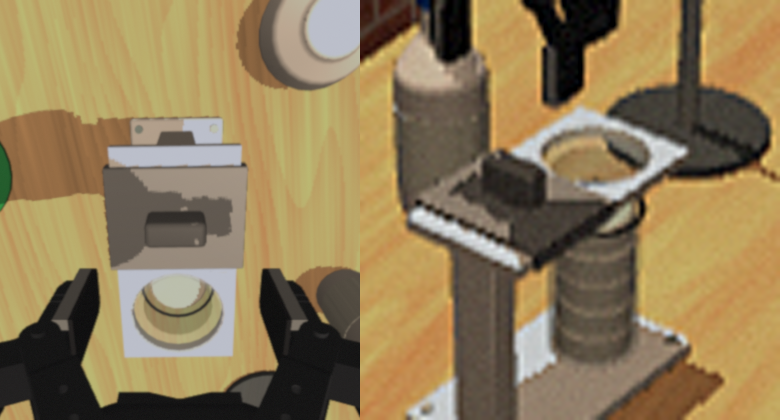

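Five tablets are stacked up to the ring, with the top at side crop (620,215). Now shut the cover.

```bash
python3 -m inch '0 0 -3 0 0 0 6;0 0 -2 0 0 0 6;0 0 0 0 0 0 6;0 0 0 0 0 0 6'
python3 -c "
from h import *
st(.6125,.0226,.335,-.14)"
```

```text
time: 29.1
tool_pos: [0.612, 0.0109, 0.3481]
tool_rot: [0.41, 1.566, -1.318]
contact_force: [0.4, -0.3, 0.7]
grip_width: 0.06
t29.1 pos cm [61.2   1.09 34.81] jaw -0.157 xaxis [ 0.001 -0.005 -1.   ] F [ 0.4 -0.3  0.7] w 0.0600 q7 -0.19
need cm [ 0.05  1.17 -1.31] turn z 0.017 (or -3.124) tilt fix [0.005 0.001 0.   ]
```

```bash
python3 -m inch '0.05 1.2 0 0.005 0 0.017 6;0 0 -1.2 0 0 0 6;0 0 0 0 0 0 6'
python3 -c "
from h import *
st(.6125,.0226,.335,-.14)"
python3 -m inch '0 0 0 0 0 0 2;0 0 0 0 0 0 2;0 0 0 0 0 0 2' 30
python3 -c "
from h import *
st(.6125,.0226,.335,-.14)"
```

```text
time: 29.48
tool_pos: [0.613, 0.0234, 0.3371]
tool_rot: [1.861, 1.566, 0.151]
contact_force: [-0.2, -0.3, -0.7]
grip_width: 0.06
t29.5 pos cm [61.3   2.34 33.71] jaw -0.139 xaxis [ 0.004  0.001 -1.   ] F [-0.2 -0.3 -0.7] w 0.0600 q7 -0.19
need cm [-0.05 -0.08 -0.21] turn z -0.001 (or 3.141) tilt fix [-0.001  0.004  0.   ]
time: 29.85
tool_pos: [0.6114, 0.0238, 0.3371]
tool_rot: [-2.207, 1.57, 2.367]
contact_force: [0.3, -0.4, -1.4]
grip_width: 0.0356
t29.9 pos cm [61.14  2.38 33.71] jaw -0.139 xaxis [-0.001  0.001 -1.   ] F [ 0.3 -0.4 -1.4] w 0.0356 q7 -0.19
need cm [ 0.11 -0.12 -0.21] turn z -0.001 (or 3.140) tilt fix [-0.001 -0.001 -0.   ]
```

```bash
python3 -m inch '-0.28 -2 0 0 0 0 2;-0.28 -2 0 0 0 0 2;-0.28 -2 0 0 0 0 2;-0.17 -1.2 0 0 0 0 2;0 0 0 0 0 0 2'
python3 -c "
from h import *
st(.602,-.0515,.335,-.14)"
python3 -m inch '-0.05 -0.4 0 0 0 0 2;-0.05 -0.4 0 0 0 0 2;0 0 0 0 0 0 2'
python3 -c "
from h import *
st(.602,-.0515,.335,-.14)"
```

```text
time: 30.48
tool_pos: [0.6012, -0.0516, 0.3371]
tool_rot: [2.996, 1.564, 1.284]
contact_force: [0.9, 7.2, 0.8]
grip_width: 0.0353
t30.5 pos cm [60.12 -5.16 33.71] jaw -0.140 xaxis [ 0.002  0.006 -1.   ] F [0.9 7.2 0.8] w 0.0353 q7 -0.06
need cm [ 0.08  0.01 -0.21] turn z 0.000 (or -3.141) tilt fix [-0.006  0.002  0.   ]
time: 30.85
tool_pos: [0.6009, -0.0535, 0.3371]
tool_rot: [3.111, 1.552, 1.405]
contact_force: [0.0, -1.3, 0.4]
grip_width: 0.0351
t30.9 pos cm [60.09 -5.35 33.71] jaw -0.136 xaxis [ 0.003  0.018 -1.   ] F [ 0.  -1.3  0.4] w 0.0351 q7 -0.05
need cm [ 0.11  0.2  -0.21] turn z -0.004 (or 3.137) tilt fix [-0.018  0.003  0.   ]
```

```bash
python3 -m inch '0 0 0 0 0 0 6.5;0 0 0 0 0 0 6.5;0 0 0 0 0 0 6.5;0 0 4 0 0 0 6.5;0 0 4 0 0 0 8.5;0 0 2 0 0 0 8.5;-2 -3 0 0 0 -0.178 8.5;-2 -3 0 0 0 -0.178 8.5'
python3 -m inch '-2 -3 0 0 0 -0.178 8.5;-2 -3 0 0 0 -0.178 8.5;-2 -3 0 0 0 -0.178 8.5;-2 -3 0 0 0 -0.178 8.5;-2 -3 0 0 0 -0.178 8.5;-2 -3 0 0 0 -0.178 8.5;-2 -3 0 0 0 -0.178 8.5;0 0 0 0 0 0 8.5'
python3 - <<'E'
from h import *
st(.414,-.325,.36,-1.746)
w=eyes.grab_frame('wrist');c=eyes.get_calibration('wrist')
crop(w,0,0,560,420,1.4,'pics/w9.png'); st()
print(proj(c,[[.414,-.325,.104],[.484,-.337,.094]])*1.4)
b=eyes.grab_frame('side'); cv2.imwrite('pics/side9.png',b[:,:,::-1])
E
```

```text
time: 31.85
tool_pos: [0.5612, -0.1184, 0.4409]
tool_rot: [2.833, 1.554, 0.761]
contact_force: [-0.4, -0.8, -0.6]
grip_width: 0.085
time: 32.85
tool_pos: [0.4119, -0.3403, 0.4435]
tool_rot: [2.533, 1.549, -0.837]
contact_force: [-0.8, -0.6, 0.3]
grip_width: 0.085
t32.9 pos cm [ 41.19 -34.03  44.35] jaw -1.799 xaxis [ 0.015 -0.016 -1.   ] F [-0.8 -0.6  0.3] w 0.0850 q7 -0.93
need cm [ 0.21  1.53 -8.35] turn z 0.053 (or -3.089) tilt fix [0.016 0.015 0.   ]
t32.9 pos cm [ 41.31 -33.89  44.33] jaw -1.795 xaxis [ 0.015 -0.015 -1.   ] F [ 0.7 -0.1 -0.4] w 0.0851 q7 -0.93
[[361.75122251 264.80195664]
 [354.13578947 149.9722496 ]]
```

View pics/w9.png

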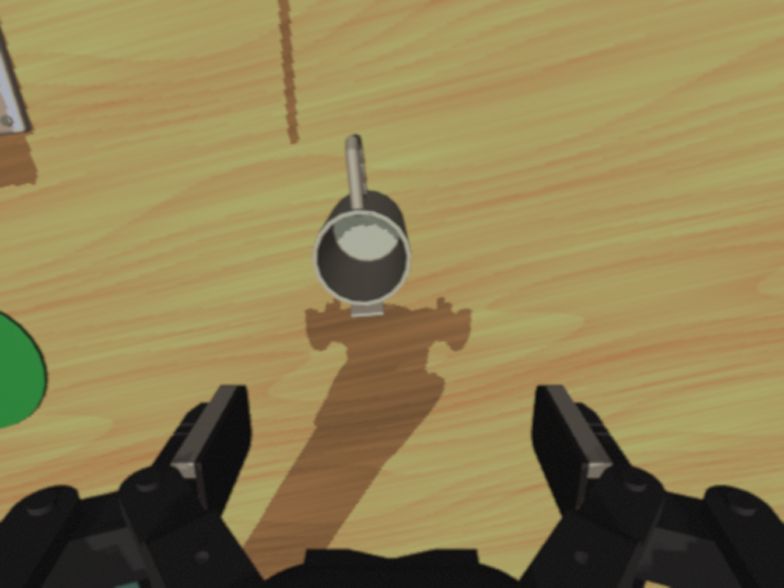

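The jug's rim centre is at (363,257), its handle's outer end at (353,140), and the spout faces the other way.

```bash
python3 - <<'E'
from h import *
c=eyes.get_calibration('wrist')
a=onz(c,363/1.4,257/1.4,.104);b=onz(c,353/1.4,140/1.4,.096);s=onz(c,357/1.4,205/1.4,.098)
print(a,b,s,np.arctan2(*(b-a)[1::-1]),np.arctan2(*(b-s)[1::-1]),np.linalg.norm((b-a)[:2]))
E
python3 -m inch '0.3 1.3 -3 0.016 0.015 0.05 8.5;0 0 -2.5 0 0 0 8.5;0 0 0 0 0 0 8.5;0 0 0 0 0 0 8.5'
python3 -c "
from h import *
st(.415,-.326,.30,-1.746)"
```

```text
[ 0.41997432 -0.32554816  0.104     ] [ 0.49105411 -0.33619761  0.096     ] [ 0.4522768  -0.32924519  0.098     ] -0.14871770624708408 -0.17740616738387138 0.0718731362728969
time: 33.45
tool_pos: [0.4212, -0.3208, 0.3879]
tool_rot: [-2.185, 1.565, 0.799]
contact_force: [0.3, 0.2, 0.3]
grip_width: 0.0851
t33.5 pos cm [ 42.12 -32.08  38.79] jaw -1.728 xaxis [ 0.004  0.004 -1.   ] F [0.3 0.2 0.3] w 0.0851 q7 -0.84
need cm [-0.62 -0.52 -8.79] turn z -0.018 (or 3.124) tilt fix [-0.004  0.004  0.   ]
```

```bash
python3 -m inch '-0.5 -0.5 -3 -0.004 0.004 -0.008 8.5;0 0 -3 0 0 0 8.5;0 0 -1.5 0 0 0 8.5;0 0 0 0 0 0 8.5;0 0 0 0 0 0 8.5'
python3 -c "
from h import *
st(.416,-.326,.30,-1.736)"
```

```text
time: 34.08
tool_pos: [0.4197, -0.3269, 0.3166]
tool_rot: [2.878, 1.558, -0.425]
contact_force: [-0.3, 0.9, 0.3]
grip_width: 0.0849
t34.1 pos cm [ 41.97 -32.69  31.66] jaw -1.732 xaxis [ 0.011 -0.005 -1.   ] F [-0.3  0.9  0.3] w 0.0849 q7 -0.75
need cm [-0.37  0.09 -1.66] turn z -0.004 (or 3.138) tilt fix [0.005 0.011 0.   ]
```

```bash
python3 -m inch '-0.35 0.1 -1.5 0.005 0.011 -0.004 8.5;0 0 -1 0 0 0 8.5;0 0 0 0 0 0 8.5;0 0 0 0 0 0 8.5'
python3 -c "
from h import *
st(.416,-.326,.238,-1.736)"
python3 -m inch '0 0 -2 0 0 0 8.5;0 0 -1.5 0 0 0 8.5;0 0 0 0 0 0 8.5;0 0 0 0 0 0 8.5'
python3 -c "
from h import *
st(.416,-.326,.238,-1.736)"
```

```text
time: 34.58
tool_pos: [0.4165, -0.3261, 0.2913]
tool_rot: [2.792, 1.569, -0.515]
contact_force: [0.7, 0.1, 0.3]
grip_width: 0.0847
t34.6 pos cm [ 41.65 -32.61  29.13] jaw -1.736 xaxis [ 0.002 -0.001 -1.   ] F [0.7 0.1 0.3] w 0.0847 q7 -0.73
need cm [-0.05  0.01 -5.33] turn z 0.000 (or -3.141) tilt fix [0.001 0.002 0.   ]
time: 35.08
tool_pos: [0.417, -0.3267, 0.2561]
tool_rot: [2.744, 1.566, -0.563]
contact_force: [1.5, -0.7, 1.0]
grip_width: 0.0851
t35.1 pos cm [ 41.7  -32.67  25.61] jaw -1.736 xaxis [ 0.004 -0.002 -1.   ] F [ 1.5 -0.7  1. ] w 0.0851 q7 -0.69
need cm [-0.1   0.07 -1.81] turn z 0.000 (or -3.141) tilt fix [0.002 0.004 0.   ]
```

```bash
python3 -m inch '-0.1 0.05 -0.9 0 0.004 0 8.5;0 0 -0.9 0 0 0 8.5;0 0 0 0 0 0 8.5;0 0 0 0 0 0 5;0 0 0 0 0 0 5;0 0 0 0 0 0 5' 40
python3 -c "
from h import *
st(.416,-.326,.238,-1.736)"
```

```text
time: 35.83
tool_pos: [0.4163, -0.3263, 0.2379]
tool_rot: [2.083, 1.567, -1.224]
contact_force: [0.1, 0.1, -1.2]
grip_width: 0.0623
t35.8 pos cm [ 41.63 -32.63  23.79] jaw -1.736 xaxis [ 0.001 -0.003 -1.   ] F [ 0.1  0.1 -1.2] w 0.0623 q7 -0.68
need cm [-0.03  0.03  0.01] turn z 0.000 (or -3.141) tilt fix [0.003 0.001 0.   ]
```

```bash
python3 -m inch '0 0 3 0 0 0 5;0 0 4 0 0 0 5;0 0 5 0 0 0 5;0 0 4 0 0 0 5;0 0 0 0 0 0.18 5;0 0 0 0 0 0.18 5;0 0 0 0 0 0.18 5;0 0 0 0 0 0.18 5'
python3 -m inch '0 0 0 0 0 0.18 5;1 0 0 0 0 0.18 5;1 0 0 0 0 0.18 5;1 0 0 0 0 0.18 5;1 0 0 0 0 0 5;0 0 0 0 0 0 5'
python3 -c "
from h import *
st(.505,-.334,.401,-.269)"
```

```text
time: 36.83
tool_pos: [0.414, -0.324, 0.4016]
tool_rot: [0.642, 1.567, -1.922]
contact_force: [-0.2, 0.4, -0.9]
grip_width: 0.0613
time: 37.58
tool_pos: [0.4521, -0.323, 0.3998]
tool_rot: [-0.941, 1.567, -2.767]
contact_force: [0.2, -0.7, -1.2]
grip_width: 0.0618
t37.6 pos cm [ 45.21 -32.3   39.98] jaw -0.255 xaxis [-0.004 -0.001 -1.   ] F [ 0.2 -0.7 -1.2] w 0.0618 q7 0.36
need cm [ 5.29 -1.1   0.12] turn z -0.014 (or 3.127) tilt fix [ 0.001 -0.004  0.   ]
```

```bash
python3 -m inch '2.6 -0.6 0 0 0 -0.014 5;2.6 -0.5 0 0 0 0 5;0 0 0 0 0 0 5;0 0 0 0 0 0 5'
python3 - <<'E'
from h import *
st(.505,-.334,.401,-.269)
a=eyes.grab_frame('scene');b=eyes.grab_frame('side');w=eyes.grab_frame('wrist')
z=cv2.resize(a[110:210,160:260],(400,400),interpolation=cv2.INTER_CUBIC);y=cv2.resize(b[110:210,300:400],(400,400),interpolation=cv2.INTER_CUBIC)
v=np.hstack([z,y]); crop(v,0,0,800,400,1,'pics/m10.png')
E
```

```text
time: 38.08
tool_pos: [0.5021, -0.3338, 0.3986]
tool_rot: [-1.291, 1.561, -3.14]
contact_force: [0.2, 0.5, -1.2]
grip_width: 0.062
t38.1 pos cm [ 50.21 -33.38  39.86] jaw -0.278 xaxis [-0.01 -0.   -1.  ] F [ 0.2  0.5 -1.2] w 0.0620 q7 0.32
need cm [ 0.29 -0.02  0.24] turn z 0.009 (or -3.132) tilt fix [ 0.   -0.01  0.  ]
```

View pics/m10.png

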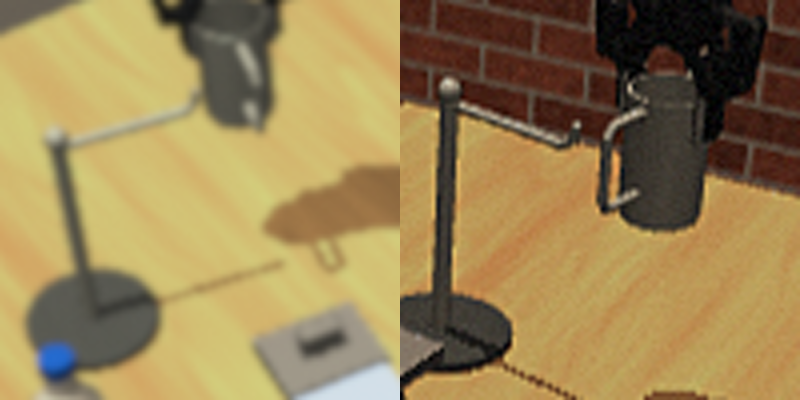

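Run:
```python
from h import *
cs=eyes.get_calibration('scene');cd=eyes.get_calibration('side'); s=ctrl.sense(); r=rot().as_matrix()
J=s['tool_pos']+.238*r[:,0]; n=np.array([.265,.964,0]);u=-r[:,0]
P=[J+.072*n+.094*u,J+.072*n+.028*u,J+.05*n+.061*u,J+.104*u,J, [.557,-.298,.233],[.677,-.330,.235]]
print('jug',J)
for p in P: print(((proj(cs,p)[0]-[160,110])*4).round(),((proj(cd,p)[0]-[300,110])*4+[400,0]).round())
a=lambda x,y:(cs,160+x/4,110+y/4); b=lambda x,y:(cd,300+(x-400)/4,110+y/4)
print(tri(a(258,88),b(608,137)),P[0]); print(tri(a(258,128),b(606,206)),P[1]); print(tri(a(196,98),b(576,126)),tri(a(56,137),b(450,88)))
```

```text
jug [ 0.50020034 -0.33398192  0.16095503]
[252.  73.] [605. 124.]
[259. 132.] [598. 207.]
[248.  87.] [620. 157.]
[226.  13.] [668.  84.]
[237. 105.] [655. 211.]
[196.  89.] [575. 125.]
[ 52. 124.] [453.  75.]
[ 0.51754591 -0.26126401  0.24405868] [ 0.52011561 -0.26454281  0.25495131]
[ 0.51607806 -0.27147952  0.18738219] [ 0.51952915 -0.26456465  0.18895392]
[ 0.55807721 -0.29737478  0.22906767] [ 0.67762658 -0.32560986  0.22479929]
```

The handle sits where predicted, at the end of the hook: in the side crop its window is at (620,170) and the tip at (576,125). I'll slide it on.

```bash
python3 -m inch '1.6 -0.4 0.2 0 -0.01 0.009 5;1.6 -0.4 0 0 0 0 5;1.6 -0.4 0 0 0 0 5;0 0 0 0 0 0 5'
python3 -c "
from h import *
st(.596,-.359,.401,-.269)"
```

```text
time: 38.72
tool_pos: [0.5539, -0.3468, 0.4017]
tool_rot: [1.603, 1.567, -0.237]
contact_force: [0.1, 0.2, -2.3]
grip_width: 0.0619
t38.7 pos cm [ 55.39 -34.68  40.17] jaw -0.269 xaxis [ 0.004 -0.001 -1.   ] F [ 0.1  0.2 -2.3] w 0.0619 q7 0.31
need cm [ 4.21 -1.22 -0.07] turn z -0.000 (or 3.141) tilt fix [0.001 0.004 0.   ]
```

```bash
python3 -m inch '1.4 -0.4 0 0 0 0 5;1.4 -0.4 0 0 0 0 5;1.3 -0.4 0 0 0 0 5;0 0 0 0 0 0 5'
python3 -c "
from h import *
st(.596,-.359,.367,-.269)"
```

```text
time: 39.22
tool_pos: [0.5979, -0.3597, 0.4013]
tool_rot: [1.636, 1.567, -0.203]
contact_force: [-0.4, -0.3, -1.7]
grip_width: 0.062
t39.2 pos cm [ 59.79 -35.97  40.13] jaw -0.269 xaxis [ 0.004 -0.001 -1.   ] F [-0.4 -0.3 -1.7] w 0.0620 q7 0.29
need cm [-0.19  0.07 -3.43] turn z -0.000 (or 3.141) tilt fix [0.001 0.004 0.   ]
```

```bash
python3 -m inch '0 0 -1.5 0 0 0 5;0 0 -1.3 0 0 0 5;0 0 0 0 0 0 5;0 0 0 0 0 0 5'
python3 -c "
from h import *
st(.596,-.359,.371,-.269)"
```

```text
time: 39.72
tool_pos: [0.5962, -0.3595, 0.37]
tool_rot: [-2.531, 1.57, 1.912]
contact_force: [0.8, 1.1, -1.1]
grip_width: 0.0618
t39.7 pos cm [ 59.62 -35.95  37.  ] jaw -0.270 xaxis [-0.     0.001 -1.   ] F [ 0.8  1.1 -1.1] w 0.0618 q7 0.30
need cm [-0.02  0.05  0.1 ] turn z 0.001 (or -3.141) tilt fix [-0.001 -0.    -0.   ]
```

```bash
python3 -m inch '-0.42 -1.53 -0.55 0.1084 -0.03 0 5;-0.39 -1.44 -0.83 0.1084 -0.03 0 5;0 0 0 0 0 0 5'
python3 - <<'E'
from h import *
st(); s=ctrl.sense(); r=rot(s).as_matrix(); x=r[:,0]; n=np.cross([0,0,1],[0.964,-.265,0]); m=np.cross(x,[.964,-.265,0]); m=m if m@n>0 else -m
print('n',n,'bar underside pt',s['tool_pos']+.144*x+.05*m-.004*-x*0, 'tilt',np.arccos(-x[2]))
E
```

```text
time: 40.1
tool_pos: [0.5883, -0.3893, 0.3569]
tool_rot: [3.132, 1.341, 1.294]
contact_force: [-1.0, -0.2, -1.2]
grip_width: 0.0612
t40.1 pos cm [ 58.83 -38.93  35.69] jaw -0.268 xaxis [ 0.062  0.219 -0.974] F [-1.  -0.2 -1.2] w 0.0612 q7 0.47
n [ 0.265  0.964 -0.   ] bar underside pt [ 0.6101581  -0.31076908  0.22807635] tilt 0.22993971737864735
```

```bash
python3 -m inch '-0.37 -1.36 -1.0 0.1084 -0.03 0 5;-0.34 -1.22 -1.15 0.1084 -0.03 0 5;0 0 0 0 0 0 5;0 0 -0.3 0 0 0 5;0 0 -0.3 0 0 0 5;0 0 0 0 0 0 5'
python3 - <<'E'
from h import *
st(); s=ctrl.sense(); r=rot(s).as_matrix(); x=r[:,0]; m=np.cross(x,[.964,-.265,0]); m=m if m[1]>0 else -m
print('bar centre',s['tool_pos']+.144*x+.05*m,'tilt',np.arccos(-x[2]))
E
```

```text
time: 40.85
tool_pos: [0.5848, -0.4106, 0.3338]
tool_rot: [3.121, 1.124, 1.293]
contact_force: [-0.3, -1.5, 0.1]
grip_width: 0.0615
t40.9 pos cm [ 58.48 -41.06  33.38] jaw -0.260 xaxis [ 0.119  0.416 -0.902] F [-0.3 -1.5  0.1] w 0.0615 q7 0.61
bar centre [ 0.61379728 -0.30726884  0.22559574] tilt 0.4471943716393921
```

```bash
for i in 1; do python3 -m inch '0 0 -0.3 0 0 0 5;0 0 -0.2 0 0 0 5;0 0 0 0 0 0 5'; done; python3 -c "
from h import *
st()"
```

```text
time: 41.22
tool_pos: [0.5853, -0.4105, 0.3335]
tool_rot: [3.115, 1.124, 1.289]
contact_force: [-0.4, -1.4, -0.7]
grip_width: 0.0614
t41.2 pos cm [ 58.53 -41.05  33.35] jaw -0.257 xaxis [ 0.12   0.415 -0.902] F [-0.4 -1.4 -0.7] w 0.0614 q7 0.61
```

```bash
python3 -m inch '0 0 -0.7 0 0 0 5;0 0 -0.4 0 0 0 5;0 0 0 0 0 0 5;0 0 0 0 0 0 5'; python3 -c "
from h import *
st()"
```

```text
time: 41.72
tool_pos: [0.5866, -0.41, 0.3269]
tool_rot: [3.105, 1.121, 1.282]
contact_force: [-2.5, -1.4, 1.1]
grip_width: 0.0617
t41.7 pos cm [ 58.66 -41.    32.69] jaw -0.256 xaxis [ 0.124  0.417 -0.9  ] F [-2.5 -1.4  1.1] w 0.0617 q7 0.62
```

```bash
python3 -m inch '0 0 0 0 0 0 6.6;0 0 0 0 0 0 6.8;0 0 0 0 0 0 7.2;0 0 0 0 0 0 8.5;0 0 0 0 0 0 8.5;0 0 0 0 0 0 8.5;0 0 0 0 0 0 8.5;0 0 0 0 0 0 8.5'
python3 - <<'E'
from h import *
st()
a=eyes.grab_frame('scene');b=eyes.grab_frame('side')
z=cv2.resize(a[110:210,160:260],(400,400),interpolation=cv2.INTER_CUBIC);y=cv2.resize(b[110:210,300:400],(400,400),interpolation=cv2.INTER_CUBIC)
v=np.hstack([z,y]); crop(v,0,0,800,400,1,'pics/m11.png')
E
```

```text
time: 42.72
tool_pos: [0.5881, -0.4076, 0.3255]
tool_rot: [3.105, 1.118, 1.283]
contact_force: [-0.0, -0.1, 0.0]
grip_width: 0.0852
t42.7 pos cm [ 58.81 -40.76  32.55] jaw -0.255 xaxis [ 0.124  0.42  -0.899] F [-0.  -0.1  0. ] w 0.0852 q7 0.62
```

View pics/m11.png

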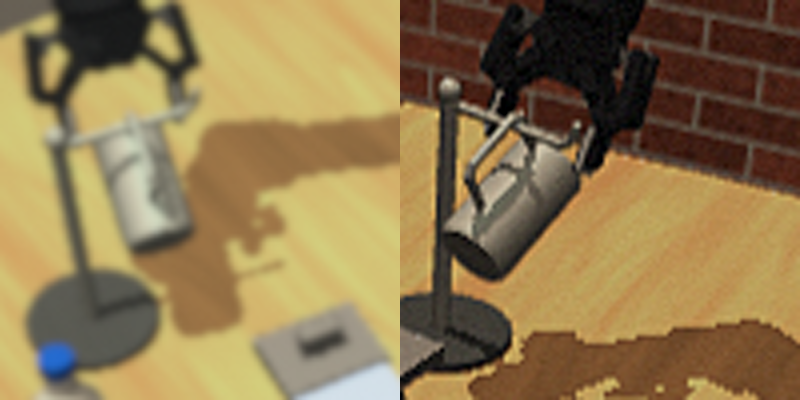

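The pitcher hangs by its handle on the hook (side crop: the rod crosses under the handle bar at about (520,120)). The tool feels no force. Back out along the tool axis.

```bash
python3 -m inch '-0.2 -0.6 1.3 0 0 0 8.5;-0.37 -1.26 2.7 0 0 0 8.5;-0.37 -1.26 2.7 0 0 0 8.5;-0.37 -1.26 2.7 0 0 0 8.5;-0.37 -1.26 2.7 0 0 0 8.5;-0.37 -1.26 2.7 0 0 0 8.5;-2 -1 2 0 0 0 8.5;-3 0 0 0 0 0 8.5'
python3 -m inch '-3 0 0 -0.1 0.03 0 8.5;-3 0 0 -0.1 0.03 0 8.5;-3 0 0 -0.1 0.03 0 8.5;0 0 0 0 0 0 8.5;0 0 0 0 0 0 8.5;0 0 0 0 0 0 8.5;0 0 0 0 0 0 8.5;0 0 0 0 0 0 8.5'
for i in 1 2 3 4; do python3 -m inch '0 0 0 0 0 0 8.5;0 0 0 0 0 0 8.5;0 0 0 0 0 0 8.5;0 0 0 0 0 0 8.5;0 0 0 0 0 0 8.5;0 0 0 0 0 0 8.5;0 0 0 0 0 0 8.5;0 0 0 0 0 0 8.5' >/dev/null; done
cat > chk.py <<'E'
from h import *
st()
cs=eyes.get_calibration('scene');cd=eyes.get_calibration('side')
a0=cv2.imread('pics/scene0.png')[:,:,::-1];b0=cv2.imread('pics/side0.png')[:,:,::-1]
a=eyes.grab_frame('scene');b=eyes.grab_frame('side'); cv2.imwrite('pics/fa.png',a[:,:,::-1]);cv2.imwrite('pics/fb.png',b[:,:,::-1])
for n,m,k in(('scene',a,cs),('side',b,cd)):
    g=cv2.inRange(m,(165,165,130),(255,255,255)); q,l,s,ce=cv2.connectedComponentsWithStats(g)
    for i in range(1,q):
        p=onz(k,*ce[i],.02)
        if 90<s[i,4]<320 and .4<p[0]<.7 and p[1]>.15: print(n,'tab',s[i,4],p.round(3))
# grip of cover: dark-side template match, start (shut) vs now
for n,i0,i1,(u,v,w,h) in(('side grip',b0,b,(278,184,24,18)),('scene grip',a0,a,(230,186,24,20)),('side ball',b0,b,(195,226,36,40)),('side bottle',b0,b,(246,158,20,34)),('side lid',b0,b,(318,270,56,40))):
    t=i0[v:v+h,u:u+w]; r=cv2.matchTemplate(i1[v-12:v+h+12,u-12:u+w+12],t,cv2.TM_CCOEFF_NORMED); _,mx,_,lo=cv2.minMaxLoc(r); print(n,'shift px',lo[0]-12,lo[1]-12,'score %.2f'%mx)
# motion: compare two side frames 
b2=eyes.grab_frame('side'); d=np.abs(b2[110:210,300:400].astype(int)-b[110:210,300:400]).max(2); print('moving px',(d>40).sum())
f=np.abs(b[110:200,300:400].astype(int)-b0[110:200,300:400]).max(2)>40; ys,xs=np.nonzero(f); print('new stuff near hook',f.sum(),xs.mean()+300,ys.mean()+110,ys.max()+110)
E
python3 chk.py
```

```text
time: 43.82
tool_pos: [0.5158, -0.4906, 0.5066]
tool_rot: [3.089, 1.122, 1.269]
contact_force: [0.1, 0.1, -0.3]
grip_width: 0.085
time: 44.82
tool_pos: [0.4208, -0.4936, 0.513]
tool_rot: [3.005, 1.447, 1.181]
contact_force: [0.2, 0.0, -0.6]
grip_width: 0.0852
t48.8 pos cm [ 42.12 -49.35  51.25] jaw -0.254 xaxis [ 0.047  0.115 -0.992] F [0.2 0.8 0.3] w 0.0850 q7 0.64
scene tab 148 [0.496 0.366 0.02 ]
side tab 267 [0.495 0.366 0.02 ]
side grip shift px 1 -1 score 0.94
scene grip shift px -1 -1 score 0.97
side ball shift px 0 0 score 1.00
side bottle shift px 0 0 score 1.00
side lid shift px 0 0 score 1.00
moving px 0
new stuff near hook 1203 347.59434746467167 172.88611803823773 199
```

Run:
```python
from h import *
cs=eyes.get_calibration('scene');cd=eyes.get_calibration('side')
L=lambda n:cv2.imread(n).astype(int)
o=[]
for n,i0,i1,(u,v,U,V),c in(('scene','pics/scene0.png','pics/fa.png',(170,120,222,182),cs),('side','pics/side0.png','pics/fb.png',(312,135,385,205),cd)):
    f=(np.abs(L(i1)-L(i0)).max(2)>45)[v:V,u:U].astype(np.uint8)
    q,l,s,ce=cv2.connectedComponentsWithStats(f); i=1+s[1:,4].argmax(); print(n,s[i]+[u,v,0,0,0],ce[i]+[u,v]); o.append((c,*(ce[i]+[u,v])))
p=tri(*o);print(p)
for c,u,v in o: print(proj(c,p)-[u,v])
```

```text
scene [183 141  35  41 598] [199.57023411 162.42809365]
side [313 141  34  39 665] [328.70225564 160.85864662]
[ 0.60905462 -0.29427471  0.14375426]
[[-0.17458671 -3.90056201]]
[[-2.76932197  3.34615861]]
```

```bash
python3 -c "
from bench import finish_job
print(finish_job())"
```

```text
the job is handed in; nothing more can be done
None
```

The job is handed in at about 49 s of the 210 s allowed; `finish_job()` gives no verdict, so the result rests on my own checks.

**What I did**
- **Tablets:** I slid the cover open and dropped three tablets onto the two already in the tube. A side view showed five stacked to the fill ring.
- **Cover:** I slid it back until it met its stop, which pushed back with about 7 N.
- **Pitcher:** I hung it by its handle on the hook, tilting it before letting go so that it swung less.

**Last checks**
- **Tablets:** The one spare tablet lies on the mat at about (0.496, 0.366).
- **Cover:** It sits about 1 pixel further shut than at the start, so it seems to have begun slightly open.
- **Bystanders:** Ball, bottle and lid showed no shift in the side view.
- **Pitcher:** It was still between two successive frames, hanging under the hook at about z 0.14 to 0.15.
- **Robot:** The gripper is clear of everything and the force reading is near zero.

**Checks that were weaker or disagreed**
- The pitcher's final position comes from image differences that miss by 3 to 5 pixels between the two cameras, because my picture limit was used up. The last picture I saw showed it on the hook just after release.
- Early wrist-camera positions of the dispenser differed by up to 1 cm from the fixed cameras. I corrected for that using the position where the gripper closed on the cover's grip.

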